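# Unload the sample carousel into a closed row at the corner fence

## Task

Turn the carousel (it has a black centre knob) to bring each of the two or three blue-topped cassettes in turn to the gap at the front of the guard ring, lift it out there, and stand it upright on the bench inside the L-shaped corner fence, so that they form one closed row in any order: the first butted flush against the short end stop, each next one flush against its neighbour, and all of them flush against the long back bar. Leave the carousel turned so that the grey cassette, which is never lifted from its bay, squarely faces the gap. Leave the bottles and the steel weight alone.

Things in the scene. Friction and masses are not known exactly. Their poses are not given: they have to be found in the camera images.
- carousel_stand: fixed carousel stand; origin on the bench on the turning axis; its -x axis points to the middle of the loading gap. Foot disc 300 mm across, 16 mm high; thin posts 128 mm high at radius 141 mm on +x, +y, -y, which carry a fixed C-shaped guard ring (see gap)
- gap (a point): middle of the gap in the guard ring, 85 mm from the axis, 125 mm up; axes as the stand's. The ring has mean radius 85 mm, is 24 mm wide, lies at z = 122 to 128 mm, just over the cassettes' grip posts, and is open for 50 degrees either side of here: cassettes can be lifted out only here. A yellow mark lies on the foot below
- knob (a point): centre of the square black knob (32 x 32 mm, from z = 130 to 166 mm above the bench) on the carousel's axis; grip it across two opposite sides and turn it. Fixed to the rotor: its x and y axes run through the middles of the four bays. z up
- rotor (a joint): turn of the rotor, rad, anticlockwise from above; turns both ways, several turns, and stays where left (friction about 0.05 N m). White disc 256 mm across with four square pockets at 90 degrees, centres 85 mm from the axis, floor at z = 32 mm, walls 14 mm high, 3 mm play round a cassette. Reads 0 at the start, wherever the bays then stand
- corner_fence: fixed L of aluminium bars 30 mm high, 12 mm thick, on the bench, no floor. Origin: inner corner at bench height. Inner face of the end stop: its plane y = 0 (reaches to x = -90 mm); of the back bar: its plane x = 0 (reaches to y = +190). The row grows along +y on the -x side: the first cassette's centre belongs at x = -25, y = +25 mm, the next at y = +75, then +125
- reference: the grey cassette, never to be lifted out: square cassette, upright: body 50 x 50 mm and 60 mm high, on top of it a square grip post 22 x 22 mm that rises to 86 mm, its sides parallel to the body's; about 0.14 kg. Origin: centre of the underside; z up. 
- weight_200g: bystander, to be left where it is: polished steel weight, 30 mm across, 52 mm high, origin under its centre
- blue_bottle: bystander, to be left where it is: bottle with blue contents, 68 mm across, 128 mm high, origin under its centre
- dropper_bottle: bystander, to be left where it is: amber dropper bottle, 35 mm across, 103 mm high, origin under its centre
- sample_1: blue-topped square cassette, upright: body 50 x 50 mm and 60 mm high, on top of it a square grip post 22 x 22 mm that rises to 86 mm, its sides parallel to the body's; about 0.14 kg. Origin: centre of the underside; z up. White body. In a bay at the start; one of the three may be absent.
- sample_2: blue-topped square cassette, upright: body 50 x 50 mm and 60 mm high, on top of it a square grip post 22 x 22 mm that rises to 86 mm, its sides parallel to the body's; about 0.14 kg. Origin: centre of the underside; z up. White body. In a bay at the start; one of the three may be absent.
- sample_3: blue-topped square cassette, upright: body 50 x 50 mm and 60 mm high, on top of it a square grip post 22 x 22 mm that rises to 86 mm, its sides parallel to the body's; about 0.14 kg. Origin: centre of the underside; z up. White body. In a bay at the start; one of the three may be absent.
Mind the look-alikes: they are no part of the job. What is shaped like the sample_1 but red is not meant.

How it is judged:
By the outcome, as a careful person would: the job done as asked, in the order asked, and still so for the second after the job is handed in, with the robot touching nothing.
Of sample_1, sample_2, sample_3 only 2 to 3 are there at a start; the rules pass over those that are not, and their reading is None.
At some moment in a run one of sample_1, sample_2, sample_3 may be knocked a few centimetres aside while the robot is not near it.
It also fails if it takes over 210 s, if anything falls off the work surface, if the arm or the gripper's body presses on something with over 40 N, if the wrist force passes 120 N, or if a joint passes its speed limit or range.

## Robot

A 6-joint arm with a two-finger parallel gripper is mounted at the origin on a cart in front of the work surface, level with it; the furniture and walls round the work are solid. World frame = base frame: x ahead of the robot, y to its left, z up, the work surface at z = 0. Lengths are in m, angles in degrees, forces in N, time in s.
With the tool pointing down it reaches from about 0.4 to 0.825 m from the base axis. Payload 7 kg.
Tool frame: the origin (TCP) lies at the very end of the fingers, on their centre line; the grasp point (between the pads) lies 19 mm behind it; z points along the fingers, y is the line along which they close (so a half turn about z gives the same grasp; the last joint's range is limited). The gripper opens to 88 mm and grips with 3 to 60 N. Pads are 19 mm wide; open, the fingers measure 130 mm over their backs; the gripper's body (78 mm by 193 mm) begins 47 mm behind the grasp point.
Start: joints at [-49.67, 20.546, 0.682, 0, -70.136, -16.507], TCP at [0.273, -0.617, 0.227] pointing down, gripper open.
Joint ranges: [-176.03, 176.03], [-82.01, 121.73], [-58.28, 71.71], [-173.87, 95.51], [-174.79, -0.11], [-173.66, 173.66]. Speed limits (degrees/s): [136.94, 136.94, 172.46, 180, 180, 180].

## Interface

Orientations are given as [roll, pitch, yaw] about the fixed x, y, z axes, in that order (R = Rz(yaw) Ry(pitch) Rx(roll)).
In Python, from plant import ctrl, viewer gives the robot as it stands.
- The arm moves only by the tool servo_tool, never from a script. Its argument "rows" is a list of rows, each a list of 6 numbers: the shift along the world's x, y, z in mm, then the turn, a rotation vector about the world's x, y, z in degrees. A call has 1 to 5 rows; each row shifts and turns the commanded pose from where the row before left it; what a row does not reach is not made up. A row lasts 1/12 s, in which the tool goes at most 41.7 mm and 7.16 degrees, less where a joint would pass 70% of its speed; a pose out of reach is approached as far as the arm can. A call is refused whole if a number of a shift passes 41.7 or a number of a turn 7.16, either way. A call with a gripper value outside its range is refused whole. "fingers" is the finger opening in mm, from 0 to 87.6, set as the call begins (left out, the last holds). The fingers move at their own pace and stop on an object; the grip force is fixed at half the most. Time passes only in rows, so rows that do not move let the fingers close. It gives the time, the measured TCP pose, the force and the opening at its end, in the units of the state.
- ctrl.get_obs(): the state, without advancing time (a new reading comes with each control period).
- viewer.snapshot(name): name is "scene" or "side" or "wrist"; returns (picture, depth): 384x512x3 uint8, red, green, blue; 384x512 float32, m along the optical axis (not along the pixel's ray), 0 where there is no reading.
- viewer.calibration(name): a dict with "fx", "fy", "cx", "cy" (pixels), "origin" and "rotation" of the camera in the world. Camera axes: x right, y up, looking along -z (the intrinsics and any distortion apply to the point x, -y, -z); pixel columns grow to the right and rows downward; lengths in m; the calibration is good to about 2 mm. The wrist camera is an equidistant fisheye: a pixel r from the principal point sees the ray r / f radians off the axis. A picture is of the moment at which its call begins: read the wrist's pose just before it. calibration takes no time and is no camera call; for the wrist camera it gives the pose at the moment of the call.
- ctrl.close_job(): hands the job in, once; it reports no verdict.
The state is a dict: "clock": time; "joint_pos": joint angles; "qvel": joint speeds; "tau": joint torques, N m; "tool_pos": TCP position; "orientation": TCP orientation; "force": force on the tool from outside, world axes, zero at the start; "moment": the same for the moment, N m; "opening": finger opening in m.
Only numpy, scipy, OpenCV 4.12 (cv2) and the standard library are available. Lean on these libraries where they do the work, as an engineer would, in place of code of your own. Each camera call takes 0.05 s, during which the arm holds its last target. There are 200 camera calls.

## Working session

There is one attempt and no reset: what is moved stays moved. The work goes in short steps, Python scripts to look and compute and a tool call to move; the robot and the scene stay as the last step left them, time stands still between calls to the robot, and variables do not carry over. Pictures are saved under pics/ and viewed, on a budget of 14 in all, crops included, one or two more only if the job needs it, and the job is handed in when it is done.

Besides the shell and the picture viewer there is one more tool, called as name([rows], argument=value, ...), one row to a line, values as JSON. servo_tool: Moves the arm, as the interface text tells. Its arguments: {"type":"object","properties":{"rows":{"type":"array","items":{"type":"array","items":{"type":"number"}}},"fingers":{"type":"number"}},"required":["rows"]}

```bash
mkdir -p pics; ls; python3 - <<'E'
from plant import ctrl, viewer
import cv2,numpy as np
print(ctrl.get_obs())
ims=[]
for n in ("scene","side"):
    c=viewer.calibration(n);print(n,c)
    p,d=viewer.snapshot(n);np.savez(f"{n}0.npz",p=p,d=d)
    cv2.imwrite(f"pics/{n}0.png",p[:,:,::-1])
print(viewer.calibration("wrist"))
E
```

```text
pics
{'clock': 0.0, 'joint_pos': array([-4.96732827e+01,  2.05886539e+01,  6.34115607e-01, -1.84530619e-02,
       -7.01366032e+01, -1.65075958e+01]), 'qvel': array([-0.07591272,  0.04041831, -0.02364695,  0.05011601, -0.01117502,
        0.00557738]), 'tau': array([-4.05343872e-04, -5.82710123e+01,  2.93040562e+01,  6.99718907e+00,
        6.58313889e-03, -1.79835492e-04]), 'tool_pos': array([ 0.27237503, -0.61707176,  0.22566193]), 'orientation': array([ 1.79907686e+02, -9.26715213e-03, -1.56187155e+02]), 'force': array([-0.10824992, -0.30454092,  0.61319439]), 'moment': array([ 0.02302633, -0.03842628, -0.04883732]), 'opening': 0.08783168397636723}
scene {'fx': 429.3416654892471, 'fy': 429.3416654892471, 'cx': 248.6786438866998, 'cy': 188.28424710487857, 'origin': array([0.05060234, 0.98903409, 0.75196682]), 'rotation': array([  60.05946411,    1.25351665, -155.70057212])}
side {'fx': 410.2471517801114, 'fy': 410.2471517801114, 'cx': 255.632524997712, 'cy': 189.8709540417068, 'origin': array([0.32080758, 0.89323396, 0.81556313]), 'rotation': array([  53.78239149,   -1.23618069, -167.34334687])}
{'fx': 297.3186396354542, 'fy': 297.3186396354542, 'cx': 255.38587138190005, 'cy': 197.05595716981554, 'origin': array([ 0.20557107, -0.64621329,  0.3833333 ]), 'rotation': array([-1.59484003e+01, -1.07277919e-01,  1.13778771e+02])}
```

View pics/scene0.png

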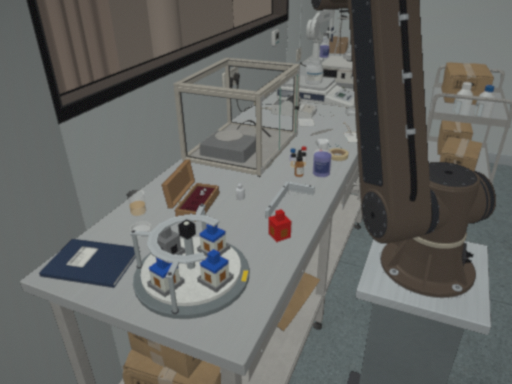

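View pics/side0.png

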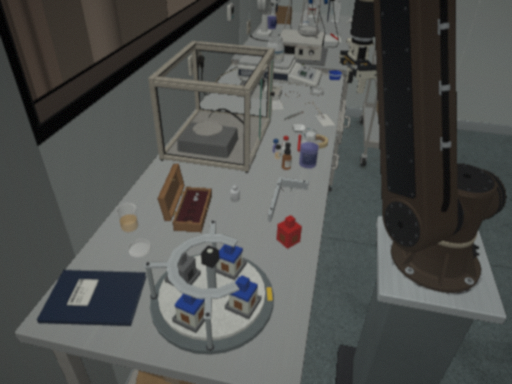

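```bash
cat > h.py <<'E'
from plant import ctrl, viewer
import cv2,numpy as np
from scipy.spatial.transform import Rotation as R
def rays(cal,uv,fish=False):
    uv=np.atleast_2d(np.asarray(uv,float))
    a=(uv[:,0]-cal['cx'])/cal['fx']; b=(uv[:,1]-cal['cy'])/cal['fy']
    if fish:
        r=np.hypot(a,b)+1e-12; d=np.c_[a/r*np.sin(r),-b/r*np.sin(r),-np.cos(r)]
    else: d=np.c_[a,-b,-np.ones_like(a)]
    return R.from_euler('xyz',cal['rotation'],degrees=True).apply(d)
def onplane(cal,uv,z,fish=False):
    d=rays(cal,uv,fish); o=np.asarray(cal['origin'])
    return o+d*((z-o[2])/d[:,2])[:,None]
def project(cal,P,fish=False):
    c=R.from_euler('xyz',cal['rotation'],degrees=True).inv().apply(np.atleast_2d(P)-cal['origin'])
    x,y,z=c[:,0],-c[:,1],-c[:,2]
    if fish:
        r=np.hypot(x,y)+1e-12; t=np.arctan2(r,z); u,v=x/r*t,y/r*t
    else: u,v=x/z,y/z
    return np.c_[cal['cx']+cal['fx']*u,cal['cy']+cal['fy']*v]
def topview(cal,p,z,x0,x1,y0,y1,s=0.5,fish=True):
    "rectified view of plane z, s mm/px; rows: x decreasing, cols: y decreasing (robot's view)"
    xs=np.arange(x1,x0,-s/1000); ys=np.arange(y1,y0,-s/1000)
    X,Y=np.meshgrid(xs,ys,indexing='ij')
    uv=project(cal,np.c_[X.ravel(),Y.ravel(),np.full(X.size,z)],fish).astype(np.float32)
    return cv2.remap(p,uv[:,0].reshape(X.shape),uv[:,1].reshape(X.shape),cv2.INTER_LINEAR)
E
python3 - <<'E'
from h import *
for n,pts in (("scene",dict(knob=(187,229),yel=(245,275),corner=(287,186),far=(268,212),stopend=(313,189),red=(280,213),weight=(240,187),amber=(299,155),bottle=(321,155),bl1=(213,231),bl2=(165,264),bl3=(214,259))),("side",dict(knob=(210,255),yel=(270,294),corner=(279,181),far=(271,215),stopend=(305,183),red=(289,219),weight=(234,188),bl1=(232,248),bl2=(187,298),bl3=(243,284)))):
    c=viewer.calibration(n)
    for k,uv in pts.items():
        z=dict(knob=.166,yel=.016,corner=.03,far=.03,stopend=.03,red=.086,weight=.052,amber=.1,bottle=.128).get(k,.118)
        print(n,k,onplane(c,uv,z)[0].round(3))
E
```

```text
scene knob [0.537 0.297 0.166]
scene yel [0.418 0.237 0.016]
scene corner [ 0.467 -0.21   0.03 ]
scene far [ 0.466 -0.037  0.03 ]
scene stopend [ 0.38  -0.224  0.03 ]
scene red [0.401 0.035 0.086]
scene weight [ 0.595 -0.11   0.052]
scene amber [ 0.462 -0.316  0.1  ]
scene bottle [ 0.377 -0.287  0.128]
scene bl1 [0.511 0.223 0.118]
scene bl2 [0.551 0.379 0.118]
scene bl3 [0.456 0.319 0.118]
side knob [0.546 0.286 0.166]
side yel [0.414 0.237 0.016]
side corner [ 0.475 -0.226  0.03 ]
side far [ 0.467 -0.044  0.03 ]
side stopend [ 0.388 -0.236  0.03 ]
side red [0.405 0.027 0.086]
side weight [ 0.602 -0.121  0.052]
side bl1 [0.518 0.206 0.118]
side bl2 [0.571 0.372 0.118]
side bl3 [0.465 0.308 0.118]
```

servo_tool([
  [10,32,8,0,0,0],
  [10,36,8,0,0,0],
  [10,36,8,0,0,0],
  [10,36,8,0,0,0],
  [10,36,8,0,0,0],
])

```text
clock: 0.52
tool_pos: [0.3225, -0.4398, 0.2663]
orientation: [179.9, -0.0, -156.2]
force: [1.3, 0.4, 0.2]
opening: 0.0878
```

servo_tool([
  [10,36,5,0,0,0],
  [10,36,5,0,0,0],
  [10,36,5,0,0,0],
  [10,36,5,0,0,0],
  [10,36,5,0,0,0],
])

```text
clock: 0.93
tool_pos: [0.3724, -0.2597, 0.2917]
orientation: [180.0, 0.0, -156.2]
force: [1.2, 0.4, -1.0]
opening: 0.0876
```

servo_tool([
  [10,36,5,0,0,0],
  [10,36,5,0,0,0],
  [10,36,5,0,0,0],
  [10,30,0,0,0,0],
  [0,0,0,0,0,0],
])

```text
clock: 1.35
tool_pos: [0.4139, -0.1195, 0.3068]
orientation: [180.0, 0.1, -155.9]
force: [-0.1, -0.2, -0.1]
opening: 0.088
```

```bash
python3 - <<'E'
from h import *
o=ctrl.get_obs();print(o['clock'],o['joint_pos'],o['tool_pos'],o['orientation'],o['force'])
c=viewer.calibration("wrist");p,d=viewer.snapshot("wrist");np.savez("w1.npz",p=p,d=d,c=c)
cv2.imwrite("pics/w1.png",p[:,:,::-1])
E
```

```text
1.35 [ 1.02875894e+01 -6.16386321e+00 -2.01322805e+01 -4.43551578e-02
 -7.59416787e+01 -7.62244934e+01] [ 0.41385265 -0.11952804  0.30683054] [ 1.79979601e+02  9.75635772e-02 -1.55947662e+02] [-0.06795739 -0.19378108 -0.12386236]
```

View pics/w1.png

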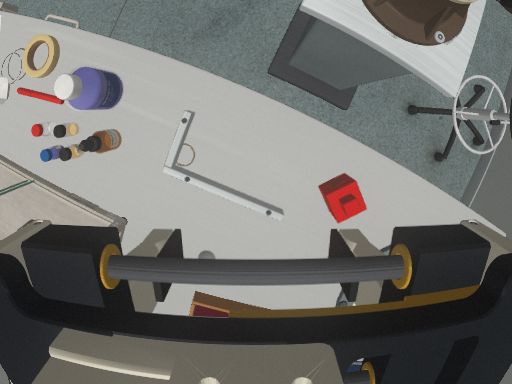

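```bash
python3 - <<'E'
from h import *
D=np.load("w1.npz",allow_pickle=True);p,d=D['p'],D['d'];c=D['c'].item()
t=topview(c,p,.03,.33,.53,-.27,.07,.5)
t=cv2.resize(t,None,fx=1.1,fy=1.1)
cv2.imwrite("pics/t1.png",t[:,:,::-1]);print(t.shape)
# depth heights round ring
def pt(u,v):
    r=rays(c,(u,v),True)[0]; ax=R.from_euler('xyz',c['rotation'],degrees=True).apply([0,0,-1])
    return c['origin']+r*d[v,u]/(r@ax)
for uv in [(187,145),(195,155),(180,160),(187,154),(210,150),(188,164),(193,148),(230,150)]: print(uv,pt(*uv).round(4))
# cage points
Y,X=np.mgrid[205:235,0:180:6]
P=np.array([pt(u,v) for u,v in zip(X.ravel(),Y.ravel()) if d[v,u]>0]);P=P[P[:,2]>.05];print(P[::15].round(3))
E
```

```text
(440, 748, 3)
(187, 145) [ 4.342e-01 -2.285e-01  2.000e-04]
(195, 155) [ 4.442e-01 -2.104e-01 -1.000e-04]
(180, 160) [ 4.614e-01 -2.304e-01 -3.000e-04]
(187, 154) [ 0.4479 -0.2233 -0.0008]
(210, 150) [ 0.4272 -0.1911  0.    ]
(188, 164) [ 4.622e-01 -2.156e-01  1.000e-04]
(193, 148) [ 0.4351 -0.2178 -0.0009]
(230, 150) [ 4.147e-01 -1.619e-01 -2.000e-04]
[[ 0.414 -0.214  0.375]
 [ 0.413 -0.211  0.379]
 [ 0.411 -0.205  0.379]
 [ 0.408 -0.201  0.381]
 [ 0.409 -0.203  0.382]
 [ 0.412 -0.208  0.382]
 [ 0.426 -0.172  0.311]
 [ 0.401 -0.184  0.381]
 [ 0.406 -0.196  0.384]
 [ 0.412 -0.21   0.388]
 [ 0.4   -0.178  0.379]
 [ 0.405 -0.193  0.385]
 [ 0.413 -0.212  0.389]
 [ 0.399 -0.178  0.384]]
```

View pics/t1.png

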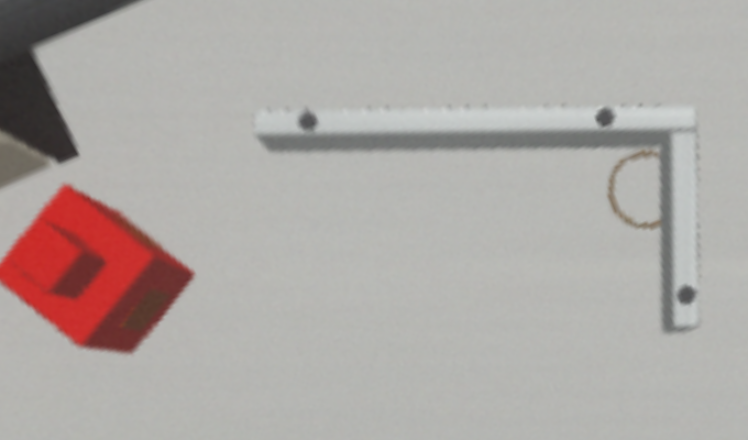

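```bash
python3 - <<'E'
from h import *
D=np.load("w1.npz",allow_pickle=True);p=D['p'];c=D['c'].item()
t=topview(c,p,.03,.33,.53,-.27,.07,.5)
g=cv2.GaussianBlur(cv2.cvtColor(t,cv2.COLOR_RGB2GRAY),(3,3),0).astype(float)
# t unscaled: col=(.07-y)/.0005,row=(.53-x)/.0005
cols=np.arange(260,570,4); rs=[]
for k in cols:
    s=np.diff(g[105:135,k]); rs.append(105.5+np.argmin(s))
a=np.polyfit(cols,rs,1); res=np.array(rs)-np.polyval(a,cols); k=abs(res)<1.5;a=np.polyfit(cols[k],np.array(rs)[k],1);print(a,k.sum())
rows=np.arange(135,280,4); cs=[]
for r in rows:
    s=np.diff(g[r,595:622]); cs.append(595.5+np.argmax(s))
b=np.polyfit(rows,cs,1); res=np.array(cs)-np.polyval(b,rows);k=abs(res)<1.5;b=np.polyfit(rows[k],np.array(cs)[k],1);print(b,k.sum())
# intersection
A=np.array([[-a[0],1],[1,-b[0]]]);col,row=np.linalg.solve(A,[a[1],b[1]])
print("corner x,y",.53-(row+.5)*.0005,.07-(col+.5)*.0005,"yaw from back",np.degrees(np.arctan(a[0])),"from stop",-np.degrees(np.arctan(b[0])))
E
```

```text
[-1.30619949e-02  1.24477467e+02] 74
[1.16241501e-02 6.08420022e+02] 36
corner x,y 0.4714937015728815 -0.23513719077581102 yaw from back -0.7483546228034503 from stop -0.6659847482499639
```

servo_tool([
  [20,35,-2,0,0,0],
  [20,35,-2,0,0,0],
  [20,35,-2,0,0,0],
  [20,35,-2,0,0,0],
  [20,35,-2,0,0,0],
])

```text
clock: 1.82
tool_pos: [0.5131, 0.0523, 0.2963]
orientation: [-180.0, -0.0, -156.2]
force: [0.7, -0.8, 0.3]
opening: 0.0878
```

servo_tool([
  [20,35,-2,0,0,0],
  [20,35,-2,0,0,0],
  [20,35,-2,0,0,0],
  [20,35,-2,0,0,0],
  [20,35,-2,0,0,0],
])

```text
clock: 2.23
tool_pos: [0.6135, 0.2271, 0.2858]
orientation: [-180.0, -0.1, -156.2]
force: [0.9, 0.8, 1.3]
opening: 0.0877
```

servo_tool([
  [20,35,0,0,0,0],
  [20,35,0,0,0,0],
  [20,35,0,0,0,0],
  [0,0,0,0,0,0],
  [0,0,0,0,0,0],
])

```text
clock: 2.65
tool_pos: [0.6732, 0.3321, 0.2828]
orientation: [-179.9, -0.3, -156.1]
force: [-1.4, -0.1, -0.1]
opening: 0.088
```

```bash
python3 - <<'E'
from h import *
o=ctrl.get_obs();print(o['clock'],o['joint_pos'],o['tool_pos'],o['orientation'],o['force'])
c=viewer.calibration("wrist");p,d=viewer.snapshot("wrist");np.savez("w2.npz",p=p,d=d,c=c)
cv2.imwrite("pics/w2.png",cv2.resize(p[:,:,::-1],None,fx=1.5,fy=1.5))
E
```

```text
2.65 [ 4.10518590e+01  2.66943507e+01  1.73354750e+01 -2.01486038e-02
 -8.09193957e+01 -1.07190177e+02] [0.67324358 0.33214877 0.28278619] [-179.93675025   -0.2717168  -156.14169628] [-1.42466443 -0.07266099 -0.07786327]
```

View pics/w2.png

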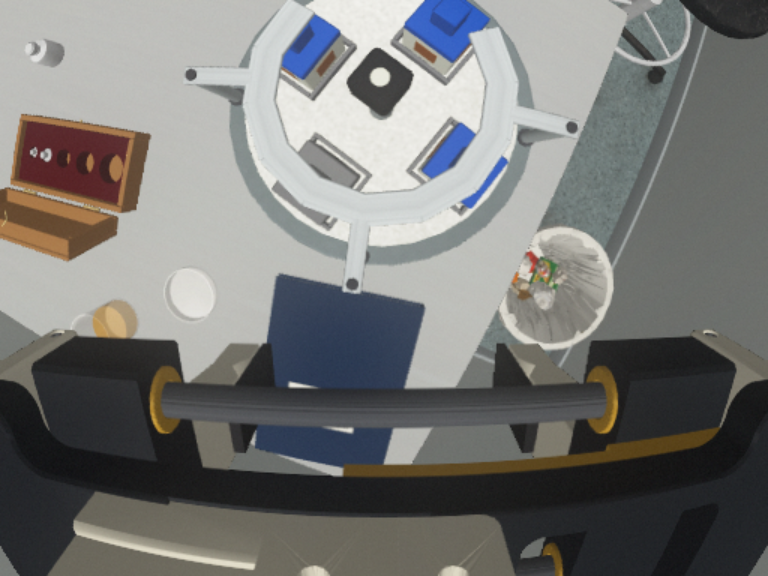

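```bash
cat >> h.py <<'E'
def darkdot(p,u,v,w=7):
    "centroid of a dark dot near (u,v)"
    u,v=int(round(u)),int(round(v)); g=cv2.cvtColor(p,cv2.COLOR_RGB2GRAY)[v-w:v+w+1,u-w:u+w+1].astype(float)
    k=np.clip(90-g,0,None); n,l=cv2.connectedComponents((k>0).astype(np.uint8)); k[l!=l[w,w]]=0 if l[w,w] else k[l!=l[w,w]]
    Y,X=np.mgrid[-w:w+1,-w:w+1]; return u+(k*X).sum()/k.sum(), v+(k*Y).sum()/k.sum()
E
python3 - <<'E'
from h import *
D=np.load("w2.npz",allow_pickle=True);p,d=D['p'],D['d'];c=D['c'].item()
P=[]
for u,v in [(191,75),(352,284),(571,127)]:
    q=darkdot(p,u/1.5,v/1.5); P.append(onplane(c,q,.128,True)[0]); print(q,P[-1])
P=np.array(P)  # py? : right(571) vs left(191) are +-y, (352,284) is +x
ctr=(P[0]+P[2])/2;print("axis",ctr,"dist",np.linalg.norm(P-ctr,axis=1))
print("yaw from x post",np.degrees(np.arctan2(*(P[1]-ctr)[[1,0]])),"from y posts",np.degrees(np.arctan2(*(P[2]-P[0])[[1,0]]))-90, np.degrees(np.arctan2(*(P[0]-P[2])[[1,0]]))-90)
# knob
g=cv2.cvtColor(p,cv2.COLOR_RGB2GRAY)
t=topview(c,p,.166,ctr[0]-.04,ctr[0]+.04,ctr[1]-.04,ctr[1]+.04,.25)
tg=cv2.cvtColor(t,cv2.COLOR_RGB2GRAY)
cv2.imwrite("pics/knob.png",cv2.resize(t[:,:,::-1],None,fx=1.6,fy=1.6))
t2=topview(c,p,.125,ctr[0]-.13,ctr[0]+.13,ctr[1]-.13,ctr[1]+.13,.5)
cv2.imwrite("pics/knob.png",np.hstack([cv2.resize(t[:,:,::-1],(400,400)),cv2.resize(t2[:,:,::-1],(400,400))]))
E
```

```text
(np.float64(127.532), np.float64(49.444)) [0.58964166 0.14169668 0.128     ]
(np.float64(234.19354838709677), np.float64(188.6451612903226)) [0.68796033 0.31401874 0.128     ]
(np.float64(380.5087108013937), np.float64(84.43554006968641)) [0.51474846 0.4125401  0.128     ]
axis [0.55219506 0.27711839 0.128     ] dist [0.14050369 0.14069059 0.14050369]
yaw from x post 15.205401675812602 from y posts 15.457104523061474 -164.54289547693855
```

View pics/knob.png

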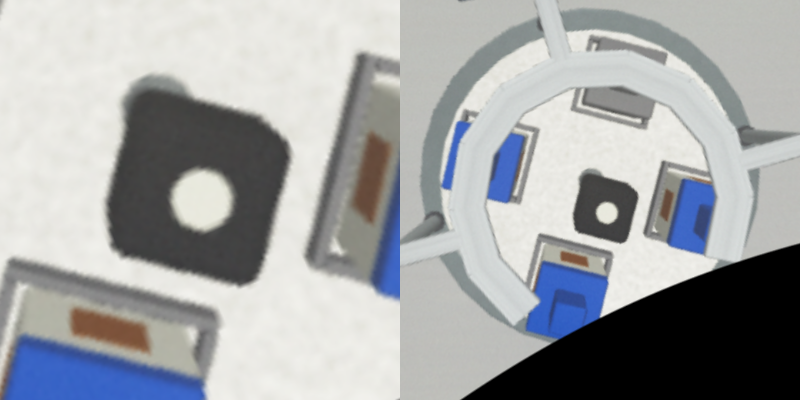

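```bash
python3 - <<'E'
from h import *
D=np.load("w2.npz",allow_pickle=True);p=D['p'];c=D['c'].item()
x0,y0=.5522,.2771
t=topview(c,p,.166,x0-.03,x0+.03,y0-.03,y0+.03,.25)
m=(t.max(2)<85).astype(np.uint8);m=cv2.morphologyEx(m,cv2.MORPH_OPEN,np.ones((5,5)))
cs,_=cv2.findContours(m,cv2.RETR_EXTERNAL,cv2.CHAIN_APPROX_NONE);k=max(cs,key=cv2.contourArea)
r=cv2.minAreaRect(k);print(r, "centre",x0+.03-r[0][1]*.00025,y0+.03-r[0][0]*.00025)
E
```

```text
((115.82642364501953, 109.55958557128906), (132.08201599121094, 134.1179656982422), 14.743562698364258) centre 0.5548101036071778 0.27814339408874517
```

servo_tool([
  [-20,-9,-10,0,0,-6.4],
  [-20,-9,-10,0,0,-6.4],
  [-20,-9,-10,0,0,-6.4],
  [-20,-9,-10,0,0,-6.4],
  [-20,-9,-10,0,0,-6.4],
], fingers=60)

```text
clock: 3.12
tool_pos: [0.5716, 0.284, 0.237]
orientation: [180.0, 0.0, 171.4]
force: [-0.6, 0.1, 0.7]
opening: 0.062
```

servo_tool([
  [-20,-10,-10,0,0,-6.5],
  [0,0,-5,0,0,0],
  [0,0,-5,0,0,0],
  [0,0,0,0,0,0],
  [0,0,0,0,0,0],
])

```text
clock: 3.53
tool_pos: [0.5533, 0.2762, 0.217]
orientation: [180.0, 0.0, 165.4]
force: [-0.3, 0.1, -0.4]
opening: 0.0599
```

```bash
python3 - <<'E'
from h import *
o=ctrl.get_obs();print(o['clock'],o['joint_pos'],o['tool_pos'],o['orientation'],o['force'],o['opening'])
E
```

```text
3.5333 [ 4.46015217e+01  1.55986561e+01 -7.68528157e+00  1.73451021e-02
 -6.66798471e+01 -1.49247139e+02] [0.55332073 0.27615053 0.2169993 ] [1.79977025e+02 3.22096742e-02 1.65361237e+02] [-0.3424229   0.12828382 -0.39679351] 0.059855084833658916
```

servo_tool([
  [0,1,-25,0,0,0],
  [0,0,-25,0,0,0],
  [0,0,-20,0,0,0],
  [0,0,-8,0,0,0],
  [0,0,0,0,0,0],
])

```text
clock: 3.95
tool_pos: [0.5523, 0.2769, 0.1365]
orientation: [-179.8, -0.1, 165.3]
force: [0.2, 0.6, -0.5]
opening: 0.0604
```

servo_tool([
  [0,0,0,0,0,0],
  [0,0,0,0,0,0],
  [0,0,0,0,0,0],
  [0,0,0,0,0,0],
  [0,0,0,0,0,0],
], fingers=20)

```text
clock: 4.37
tool_pos: [0.5524, 0.2758, 0.1396]
orientation: [-179.8, 0.0, 165.3]
force: [-1.3, -15.8, 8.2]
opening: 0.0322
```

```bash
python3 - <<'E'
from h import *
o=ctrl.get_obs();print(o['clock'],o['tool_pos'],o['orientation'],o['force'],o['moment'],o['opening'])
E
```

```text
4.3667 [0.55239136 0.27577293 0.13963566] [-1.79832426e+02  1.14242795e-02  1.65348726e+02] [ -1.32227902 -15.7849972    8.15016201] [-6.01318284  0.56142274  0.04807348] 0.03224998198302284
```

servo_tool([
  [0,-1,0,0,0,0],
  [0,0,0,0,0,0],
  [0,0,0,0,0,0],
])

```text
clock: 4.62
tool_pos: [0.5524, 0.2755, 0.1397]
orientation: [-179.9, 0.0, 165.3]
force: [-1.7, -3.9, 6.1]
opening: 0.0318
```

servo_tool([
  [0,0,1,0,0,0],
  [0,0,0,0,0,0],
  [0,0,0,0,0,0],
])

```text
clock: 4.87
tool_pos: [0.5524, 0.2755, 0.1397]
orientation: [-179.9, -0.0, 165.3]
force: [0.0, -6.7, 1.3]
opening: 0.0316
```

servo_tool([
  [0,0,0,0,0,6],
  [0,0,0,0,0,6],
  [0,0,0,0,0,6],
  [0,0,0,0,0,6],
  [0,0,0,0,0,6],
])

```text
clock: 5.28
tool_pos: [0.5524, 0.2759, 0.1397]
orientation: [-180.0, -0.0, -164.4]
force: [-0.2, -3.7, 0.2]
opening: 0.0317
```

servo_tool([
  [0,0,0,0,0,0],
  [0,0,0,0,0,0],
])

```text
clock: 5.45
tool_pos: [0.5524, 0.276, 0.1397]
orientation: [-180.0, -0.0, -164.9]
force: [-2.0, -5.7, 1.6]
opening: 0.032
```

```bash
python3 - <<'E'
from h import *
o=ctrl.get_obs();print(o['clock'],o['tool_pos'],o['orientation'],o['force'],o['moment'],o['opening'])
c=viewer.calibration("wrist");p,d=viewer.snapshot("wrist");np.savez("w3.npz",p=p,d=d,c=c)
cv2.imwrite("pics/w3.png",p[:,:,::-1])
E
```

```text
5.45 [0.55240095 0.27597681 0.13968503] [-1.79955207e+02 -4.01841896e-02 -1.64864950e+02] [-2.01304158 -5.69454921  1.62066767] [-2.15639665  0.26229067  0.04288177] 0.03195877530107015
```

View pics/w3.png

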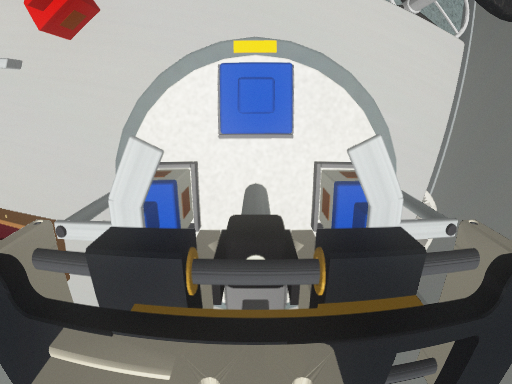

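```bash
cat >> h.py <<'E'
def bluerect(c,p,x,y,z,w=.045,fish=True,s=.25):
    t=topview(c,p,z,x-w,x+w,y-w,y+w,s,fish).astype(int)
    m=((t[:,:,2]>t[:,:,0]+50)&(t[:,:,2]>70)).astype(np.uint8);m=cv2.morphologyEx(m,cv2.MORPH_OPEN,np.ones((5,5)))
    cs,_=cv2.findContours(m,cv2.RETR_EXTERNAL,cv2.CHAIN_APPROX_NONE);k=max(cs,key=cv2.contourArea)
    (u,v),sz,a=cv2.minAreaRect(k); a=(a+45)%90-45
    return np.array([x+w-(v+.5)*s/1000,y+w-(u+.5)*s/1000]),np.array(sz)*s,-a   # centre, size mm, yaw
E
python3 - <<'E'
from h import *
D=np.load("w3.npz",allow_pickle=True);p=D['p'];c=D['c'].item()
print(bluerect(c,p,.470,.2546,.092))
a=[onplane(c,darkdot(p,*q),.128,True)[0] for q in ((61,231),(451,229))];print(a,(a[0]+a[1])/2)
b=a[1]-a[0];print(np.degrees(np.arctan2(-b[0],b[1])))
E
```

```text
(array([0.47017226, 0.25474754]), array([49.75384521, 49.6775856 ]), 15.296546936035156)
[array([0.58942864, 0.14092267, 0.128     ]), array([0.51458138, 0.41205781, 0.128     ])] [0.55200501 0.27649024 0.128     ]
15.432246181093245
```

servo_tool([
  [0,0,0,0,0,0],
  [0,0,0,0,0,0],
  [0,0,0,0,0,0],
  [0,0,25,0,0,0],
  [0,0,25,0,0,0],
], fingers=50)

```text
clock: 5.92
tool_pos: [0.552, 0.2765, 0.1887]
orientation: [-180.0, -0.1, -164.7]
force: [0.2, 0.2, 0.3]
opening: 0.0496
```

servo_tool([
  [-27,-7,0,0,0,0],
  [-27,-7,0,0,0,0],
  [-28,-7,0,0,0,0],
  [0,0,0,0,0,0],
  [0,0,0,0,0,0],
])

```text
clock: 6.33
tool_pos: [0.4699, 0.256, 0.1905]
orientation: [179.9, 0.1, -164.7]
force: [0.2, -0.9, 0.1]
opening: 0.0502
```

```bash
python3 - <<'E'
from h import *
o=ctrl.get_obs();print(o['clock'],o['joint_pos'],o['tool_pos'],o['orientation'],o['force'],o['moment'],o['opening'])
E
```

```text
6.3333 [ 4.95728692e+01  8.90047071e+00 -2.00648511e+01 -2.09426428e-02
 -6.08920326e+01 -1.24230420e+02] [0.46989019 0.25600753 0.19054246] [ 1.79904610e+02  1.07628282e-01 -1.64667806e+02] [ 0.24595335 -0.93642897  0.05308589] [ 0.05339405 -0.05709727 -0.05439437] 0.05021035087635721
```

Descend to TCP z = 0.096 and grip.

servo_tool([
  [0,-1,-30,0,0,0],
  [0,0,-30,0,0,0],
  [0,0,-25,0,0,0],
  [0,0,-9,0,0,0],
  [0,0,0,0,0,0],
])

```text
clock: 6.75
tool_pos: [0.4701, 0.2539, 0.0933]
orientation: [-179.9, -0.2, -164.7]
force: [0.2, -1.5, -1.4]
opening: 0.0497
```

servo_tool([
  [0,0,0,0,0,0],
  [0,0,0,0,0,0],
  [0,0,0,0,0,0],
  [0,0,0,0,0,0],
  [0,0,0,0,0,0],
], fingers=10)

```text
clock: 7.17
tool_pos: [0.4711, 0.2549, 0.0966]
orientation: [179.9, 0.1, -164.7]
force: [0.3, -0.7, 1.3]
opening: 0.022
```

servo_tool([
  [0,0,12,0,0,0],
  [0,0,20,0,0,0],
  [0,0,0,0,0,0],
])

```text
clock: 7.42
tool_pos: [0.4721, 0.2557, 0.1311]
orientation: [179.9, 0.3, -164.6]
force: [0.6, 1.0, -0.9]
opening: 0.0217
```

servo_tool([
  [0,0,25,0,0,0],
  [0,0,30,0,0,0],
  [-2,0,25,0,0,0],
  [-2,-20,0,0,0,6],
  [-2,-35,0,0,0,6],
])

```text
clock: 7.83
tool_pos: [0.4656, 0.2017, 0.2093]
orientation: [179.9, 0.3, -152.3]
force: [0.4, -1.7, -2.0]
opening: 0.022
```

servo_tool([
  [-3,-38,0,0,0,6.4],
  [-3,-38,0,0,0,6.4],
  [-3,-38,0,0,0,6.4],
  [-3,-38,0,0,0,6.4],
  [-3,-38,0,0,0,6.4],
])

```text
clock: 8.25
tool_pos: [0.449, 0.0093, 0.2079]
orientation: [-180.0, 0.1, -120.6]
force: [0.4, -0.0, -0.6]
opening: 0.0217
```

servo_tool([
  [-2,-38,0,0,0,6.4],
  [-2,-38,0,0,0,6.4],
  [-2,-38,0,0,0,6.4],
  [-2,-38,0,0,0,6.4],
  [-2,-35,0,0,0,6.4],
])

```text
clock: 8.67
tool_pos: [0.4405, -0.1643, 0.2079]
orientation: [-179.9, 0.0, -90.9]
force: [1.5, 0.0, -2.2]
opening: 0.0217
```

servo_tool([
  [-1,-20,0,0,0,0],
  [0,0,0,0,0,0],
  [0,0,0,0,0,0],
])

```text
clock: 8.92
tool_pos: [0.4395, -0.1835, 0.2074]
orientation: [180.0, 0.0, -91.4]
force: [0.5, 0.7, -2.1]
opening: 0.0216
```

```bash
python3 - <<'E'
from h import *
o=ctrl.get_obs();print(o['clock'],o['joint_pos'],o['tool_pos'],o['orientation'],o['force'],o['moment'],o['opening'])
E
```

```text
8.9167 [ 1.07383932e+00  2.38736711e+00 -2.51573558e+01 -1.52364713e-02
 -6.24645968e+01 -2.45101169e+00] [ 0.43954206 -0.18350565  0.20740405] [ 1.79990110e+02  1.30984664e-02 -9.13842184e+01] [ 0.54816615  0.6528788  -2.1187391 ] [0.07304943 0.07082089 0.03638229] 0.021573439717276044
```

servo_tool([
  [0,-10,-30,0,0,2.1],
  [1,-9,-35,0,0,0],
  [0,0,-35,0,0,0],
  [0,0,-25,0,0,0],
  [0,0,-14,0,0,0],
])

```text
clock: 9.33
tool_pos: [0.4392, -0.2005, 0.0657]
orientation: [179.8, 0.0, -89.1]
force: [0.5, 0.4, -2.2]
opening: 0.022
```

servo_tool([
  [0,0,0,0,0,0],
  [0,0,0,0,0,0],
])

```text
clock: 9.5
tool_pos: [0.441, -0.2009, 0.0686]
orientation: [179.9, -0.0, -89.0]
force: [0.7, 0.9, -0.9]
opening: 0.0217
```

servo_tool([
  [0,0,-1.5,0,0,0],
  [0,0,-1.5,0,0,0],
  [0,0,0,0,0,0],
])

```text
clock: 9.75
tool_pos: [0.4415, -0.2014, 0.0664]
orientation: [-179.9, 0.0, -89.1]
force: [-0.3, -0.3, -2.9]
opening: 0.0217
```

servo_tool([
  [2,0,0,0,0,0],
  [2,0,0,0,0,0],
  [0,0,0,0,0,0],
])

```text
clock: 10.0
tool_pos: [0.4447, -0.2017, 0.0658]
orientation: [180.0, 0.0, -89.1]
force: [-1.7, 0.7, -1.4]
opening: 0.0221
```

servo_tool([
  [1,0,0,0,0,0],
  [1,0,0,0,0,0],
  [0,0,0,0,0,0],
])

```text
clock: 10.25
tool_pos: [0.4449, -0.2016, 0.0651]
orientation: [179.8, 0.0, -89.1]
force: [-6.2, -0.8, 2.6]
opening: 0.0218
```

servo_tool([
  [-1,-3,0,0,0,0],
  [0,-3,0,0,0,0],
  [0,-1,0,0,0,0],
  [0,0,0,0,0,0],
])

```text
clock: 10.58
tool_pos: [0.4449, -0.2087, 0.0651]
orientation: [179.9, 0.0, -89.1]
force: [-4.7, 0.9, -1.9]
opening: 0.0218
```

servo_tool([
  [0,-1,0,0,0,0],
  [0,-1,0,0,0,0],
  [0,0,0,0,0,0],
])

```text
clock: 10.83
tool_pos: [0.4449, -0.2106, 0.0651]
orientation: [179.9, 0.0, -89.1]
force: [-5.2, 1.9, -1.6]
opening: 0.022
```

servo_tool([
  [0,-1,0,0,0,0],
  [0,0,0,0,0,0],
])

```text
clock: 11.0
tool_pos: [0.4449, -0.2116, 0.0651]
orientation: [179.9, 0.0, -89.1]
force: [-3.8, 1.6, -1.8]
opening: 0.0214
```

servo_tool([
  [0,-1,0,0,0,0],
  [0,0,0,0,0,0],
])

```text
clock: 11.17
tool_pos: [0.445, -0.2123, 0.0651]
orientation: [179.9, 0.1, -89.1]
force: [-5.2, 4.1, -0.1]
opening: 0.0217
```

servo_tool([
  [0,-1,0,0,0,0],
  [0,0,0,0,0,0],
])

```text
clock: 11.33
tool_pos: [0.4451, -0.2129, 0.0652]
orientation: [179.9, 0.1, -89.2]
force: [-5.1, 7.2, 1.2]
opening: 0.0219
```

servo_tool([
  [0,0,-1,0,0,0],
  [0,0,0,0,0,0],
  [0,0,0,0,0,0],
])

```text
clock: 11.58
tool_pos: [0.4451, -0.2129, 0.0645]
orientation: [179.9, 0.1, -89.1]
force: [-6.4, 8.4, 5.0]
opening: 0.0213
```

servo_tool([
  [0,0,0,0,0,0],
  [0,0,0,0,0,0],
  [0,0,0,0,0,0],
  [0,0,0,0,0,0],
], fingers=45)

```text
clock: 11.92
tool_pos: [0.4473, -0.2139, 0.065]
orientation: [-179.9, -0.0, -89.1]
force: [0.1, 0.0, 0.7]
opening: 0.0417
```

servo_tool([
  [0,0,15,0,0,0],
  [0,0,30,0,0,0],
  [0,0,30,0,0,0],
  [0,0,30,0,0,0],
  [0,0,20,0,0,0],
])

```text
clock: 12.33
tool_pos: [0.4475, -0.2141, 0.1929]
orientation: [-179.8, -0.1, -89.1]
force: [1.6, 0.4, -0.2]
opening: 0.0451
```

```bash
cat > look.py <<'E'
from h import *
import sys
def go(i):
    o=ctrl.get_obs();print(o['clock'],o['joint_pos'].round(1),o['tool_pos'].round(4),o['orientation'].round(2),o['force'].round(1),o['opening'])
    c=viewer.calibration("wrist");p,d=viewer.snapshot("wrist");np.savez(i+".npz",p=p,d=d,c=c);cv2.imwrite(f"pics/{i}.png",p[:,:,::-1]);return c,p
if __name__=="__main__": go(sys.argv[1])
E
python3 - <<'E'
from look import *
go("w4")
for n in("scene","side"):
    c=viewer.calibration(n);p,_=viewer.snapshot(n)
    print(n,bluerect(c,p,.446,-.210,.086,.03,False))
    cv2.imwrite(f"pics/{n}4.png",cv2.resize(p[120:320,100:340,::-1],None,fx=3,fy=3))
E
```

```text
12.3333 [ -2.8   4.9 -24.5   0.1 -60.4   3.7] [ 0.4475 -0.2141  0.1929] [-1.7977e+02 -7.0000e-02 -8.9080e+01] [ 1.6  0.4 -0.2] 0.04509253290861784
scene (array([ 0.435125, -0.198625]), array([38., 37.]), -0.0)
side (array([ 0.439375, -0.200625]), array([45.5, 41. ]), -0.0)
```

View pics/side4.png

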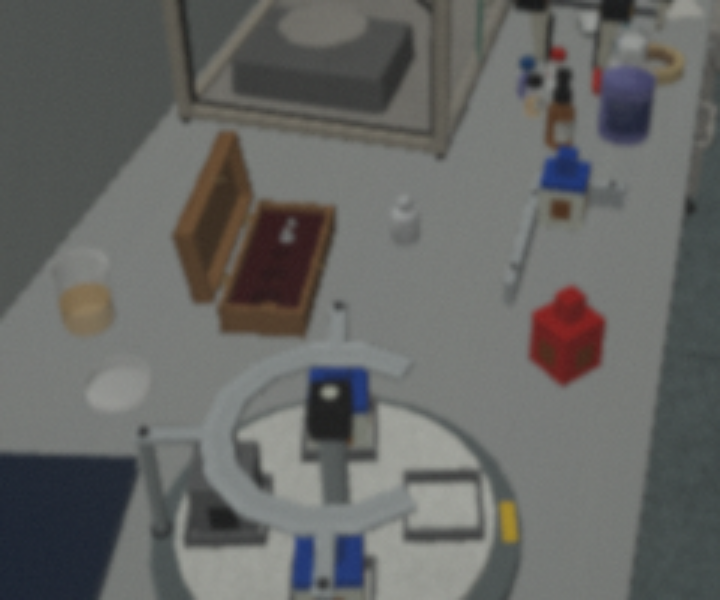

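servo_tool([
  [6,25,0,0,0,1.2],
  [8,38,0,0,0,1.2],
  [8,38,0,0,0,1.2],
  [8,38,0,0,0,1.2],
  [8,38,0,0,0,1.2],
], fingers=60)

```text
clock: 12.9
tool_pos: [0.4838, -0.0351, 0.1888]
orientation: [180.0, -0.0, -83.1]
force: [1.4, -0.7, -0.5]
opening: 0.06
```

servo_tool([
  [8,38,0,0,0,1.2],
  [8,38,0,0,0,1.2],
  [8,38,0,0,0,1.2],
  [8,38,0,0,0,1.2],
  [8,38,0,0,0,1.2],
])

```text
clock: 13.32
tool_pos: [0.5238, 0.1553, 0.1885]
orientation: [179.9, -0.0, -77.0]
force: [1.1, -0.2, 0.4]
opening: 0.0597
```

servo_tool([
  [8,38,0,0,0,1.2],
  [8,38,0,0,0,1.2],
  [10,38,0,0,0,0],
  [0,0,0,0,0,0],
  [0,0,0,0,0,0],
])

```text
clock: 13.73
tool_pos: [0.5498, 0.2692, 0.1873]
orientation: [179.9, -0.1, -74.6]
force: [-0.4, -0.4, 1.5]
opening: 0.0601
```

```bash
python3 - <<'E'
from h import *
o=ctrl.get_obs();print(o['clock'],o['joint_pos'].round(1),o['tool_pos'],o['orientation'],o['force'])
E
```

```text
13.7333 [ 44.3  16.4 -10.7  -0.  -63.1 -28.9] [0.54979048 0.26916041 0.18731461] [ 1.79861973e+02 -6.50157290e-02 -7.45761277e+01] [-0.40154375 -0.38179401  1.51796643]
```

servo_tool([
  [2.5,7,-5,0,0,0],
  [0,0,-20,0,0,0],
  [0,0,-20,0,0,0],
  [0,0,-4,0,0,0],
  [0,0,0,0,0,0],
])

```text
clock: 14.15
tool_pos: [0.5517, 0.2729, 0.1388]
orientation: [179.8, -0.1, -74.8]
force: [-0.3, -0.2, 0.3]
opening: 0.0599
```

servo_tool([
  [0,0,0,0,0,0],
  [0,0,0,0,0,0],
  [0,0,0,0,0,0],
  [0,0,0,0,0,0],
  [0,0,0,0,0,0],
], fingers=20)

```text
clock: 14.57
tool_pos: [0.5522, 0.2743, 0.1412]
orientation: [180.0, 0.0, -74.7]
force: [-19.1, -2.8, 11.1]
opening: 0.032
```

servo_tool([
  [0,0,0,0,0,0],
  [0,0,0,0,0,0],
  [-1.2,2.2,0,0,0,0],
  [0,0,0,0,0,0],
  [0,0,0,0,0,0],
], fingers=45)

```text
clock: 14.98
tool_pos: [0.5513, 0.2768, 0.1406]
orientation: [-180.0, -0.0, -74.7]
force: [-0.5, 1.0, 0.0]
opening: 0.0447
```

servo_tool([
  [0,0,0,0,0,0],
  [0,0,0,0,0,0],
  [0,0,0,0,0,0],
  [0,0,0,0,0,0],
  [0,0,0,0,0,0],
], fingers=20)

```text
clock: 15.4
tool_pos: [0.5513, 0.2766, 0.1405]
orientation: [180.0, 0.0, -74.7]
force: [-0.3, 0.1, 0.6]
opening: 0.0314
```

Centred with no side force. Turn −90°.

servo_tool([
  [0,0,0,0,0,-6.9],
  [0,0,0,0,0,-6.9],
  [0,0,0,0,0,-6.9],
  [0,0,0,0,0,-6.9],
  [0,0,0,0,0,-6.9],
])

```text
clock: 15.82
tool_pos: [0.5518, 0.2766, 0.1405]
orientation: [-180.0, 0.0, -109.5]
force: [2.8, -0.3, -2.0]
opening: 0.0317
```

servo_tool([
  [0,0,0,0,0,-6.9],
  [0,0,0,0,0,-6.9],
  [0,0,0,0,0,-6.9],
  [0,0,0,0,0,-6.9],
  [0,0,0,0,0,-6.9],
])

```text
clock: 16.23
tool_pos: [0.5523, 0.2762, 0.1405]
orientation: [-179.9, 0.0, -144.0]
force: [4.4, -2.3, -3.2]
opening: 0.0318
```

servo_tool([
  [0,0,0,0,0,-7],
  [0,0,0,0,0,-7],
  [0,0,0,0,0,-7],
  [0,0,0,0,0,0],
  [0,0,0,0,0,0],
])

```text
clock: 16.65
tool_pos: [0.5524, 0.276, 0.1405]
orientation: [-179.9, 0.1, -164.8]
force: [5.4, -3.4, -2.5]
opening: 0.0323
```

```bash
python3 - <<'E'
from look import *
c,p=go("w5"); print(bluerect(c,p,.470,.2546,.092))
E
```

```text
16.65 [ 4.470e+01  1.900e+01 -1.360e+01  1.000e-01 -5.740e+01 -1.195e+02] [0.5524 0.276  0.1405] [-1.7995e+02  7.0000e-02 -1.6478e+02] [ 5.4 -3.4 -2.5] 0.0323489268491547
(array([0.46989875, 0.25434887]), array([49.79463196, 49.65173721]), 15.708633422851562)
```

servo_tool([
  [0,0,0,0,0,0],
  [0,0,0,0,0,0],
  [0,0,0,0,0,0],
  [0,0,25,0,0,0],
  [0,0,25,0,0,0],
], fingers=50)

```text
clock: 17.12
tool_pos: [0.5503, 0.276, 0.1896]
orientation: [-179.9, -0.2, -164.7]
force: [0.5, 0.5, 0.3]
opening: 0.0497
```

servo_tool([
  [-27,-7,0,0,0,0],
  [-27,-7,0,0,0,0],
  [-27,-7,0,0,0,0],
  [0,0,0,0,0,0],
  [0,0,0,0,0,0],
])

```text
clock: 17.53
tool_pos: [0.4694, 0.2556, 0.1915]
orientation: [179.9, 0.1, -164.6]
force: [0.9, -0.1, 0.9]
opening: 0.0501
```

servo_tool([
  [0,0,-30,0,0,0],
  [0,0,-20,0,0,0],
  [0,0,0,0,0,0],
  [0,0,0,0,0,0],
])

```text
clock: 17.87
tool_pos: [0.4706, 0.2554, 0.14]
orientation: [-179.9, -0.1, -164.7]
force: [0.3, 0.2, 1.0]
opening: 0.05
```

servo_tool([
  [-0.5,-1,-20,0,0,0],
  [0,0,-20,0,0,0],
  [0,0,-4,0,0,0],
  [0,0,0,0,0,0],
])

```text
clock: 18.2
tool_pos: [0.4701, 0.2545, 0.0965]
orientation: [-179.9, -0.1, -164.7]
force: [0.4, -0.4, 0.5]
opening: 0.0497
```

servo_tool([
  [0,0,0,0,0,0],
  [0,0,0,0,0,0],
  [0,0,0,0,0,0],
  [0,0,0,0,0,0],
  [0,0,0,0,0,0],
], fingers=10)

```text
clock: 18.62
tool_pos: [0.4701, 0.2548, 0.0973]
orientation: [180.0, 0.1, -164.7]
force: [0.2, -0.9, 1.2]
opening: 0.022
```

servo_tool([
  [0,0,12,0,0,0],
  [0,0,30,0,0,0],
  [0,0,35,0,0,0],
  [0,0,35,0,0,0],
  [0,0,0,0,0,0],
])

```text
clock: 19.03
tool_pos: [0.4727, 0.2566, 0.2159]
orientation: [179.8, 0.6, -164.6]
force: [1.1, 1.8, -0.4]
opening: 0.0219
```

servo_tool([
  [-2,-20,0,0,0,6.3],
  [-3,-35,0,0,0,6.3],
  [-3,-36,0,0,0,6.3],
  [-3,-36,0,0,0,6.3],
  [-3,-36,0,0,0,6.3],
])

```text
clock: 19.45
tool_pos: [0.4551, 0.0902, 0.2085]
orientation: [180.0, 0.0, -132.8]
force: [-0.1, -0.5, -1.2]
opening: 0.0219
```

servo_tool([
  [-3,-36,0,0,0,6.3],
  [-3,-36,0,0,0,6.3],
  [-3,-36,0,0,0,6.3],
  [-3,-36,0,0,0,6.3],
  [-2,-36,0,0,0,6.3],
])

```text
clock: 19.87
tool_pos: [0.4414, -0.086, 0.2087]
orientation: [-180.0, 0.0, -102.1]
force: [0.3, 0.1, -1.6]
opening: 0.0217
```

servo_tool([
  [-2,-36,0,0,0,6.3],
  [-2,-25,0,0,0,6.1],
  [0,0,0,0,0,0],
  [0,0,0,0,0,0],
])

```text
clock: 20.2
tool_pos: [0.4379, -0.1444, 0.2083]
orientation: [180.0, 0.0, -90.6]
force: [0.5, 0.5, -1.2]
opening: 0.0215
```

```bash
python3 - <<'E'
from h import *
o=ctrl.get_obs();print(o['clock'],o['joint_pos'].round(1),o['tool_pos'],o['orientation'],o['force'])
c=viewer.calibration("scene");p,d=viewer.snapshot("scene");
cv2.imwrite("pics/s6.png",cv2.resize(p[120:320,120:360,::-1],None,fx=3,fy=3))
E
```

```text
20.2 [  6.3   0.8 -26.7  -0.  -62.5  -6.9] [ 0.43789109 -0.14441941  0.20832617] [ 1.79976756e+02  9.48744107e-03 -9.05899427e+01] [ 0.45028359  0.53328973 -1.16371633]
```

View pics/s6.png

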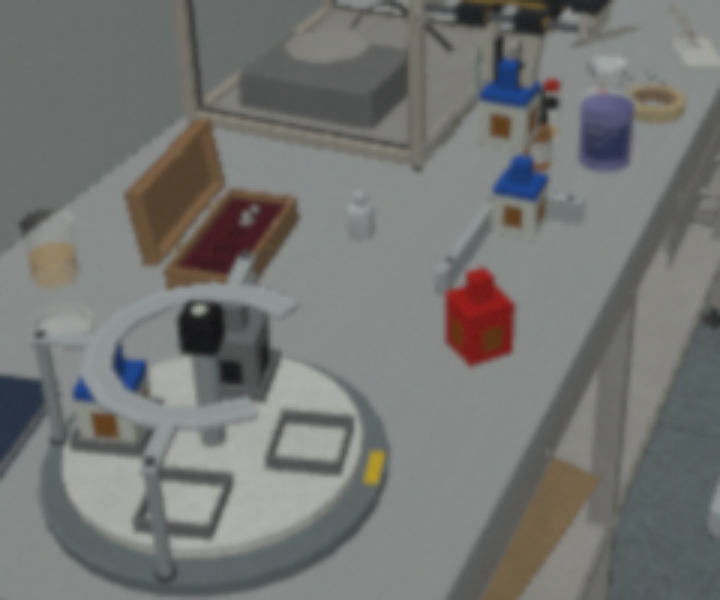

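```bash
python3 - <<'E'
from h import *
c=viewer.calibration("scene")
for P in ([.4455,-.2115,.086],[.4715,-.2351,.03],[.4705,-.0451,.03]):
    print(((project(c,P)[0]-120)*3).round(0))
print(onplane(c,[(120+522/3,120+161/3)],.086))
E
```

```text
[521. 157.]
[505. 187.]
[443. 271.]
[[ 0.4412622  -0.20297499  0.086     ]]
```

servo_tool([
  [1,0,-30,0,0,1.3],
  [1,-2,-35,0,0,0],
  [0,-3,-35,0,0,0],
  [0,0,-25,0,0,0],
  [0,0,-12,0,0,0],
])

```text
clock: 20.67
tool_pos: [0.4385, -0.1472, 0.0685]
orientation: [179.8, 0.0, -89.1]
force: [-0.1, -0.0, -1.0]
opening: 0.0217
```

servo_tool([
  [0,0,0,0,0,0],
  [0,0,0,0,0,0],
])

```text
clock: 20.83
tool_pos: [0.4405, -0.1475, 0.0714]
orientation: [179.9, -0.0, -89.0]
force: [0.5, 0.8, -1.2]
opening: 0.0215
```

servo_tool([
  [0,0,-2,0,0,0],
  [0,0,-2,0,0,0],
  [0,0,-1.5,0,0,0],
  [0,0,0,0,0,0],
])

```text
clock: 21.17
tool_pos: [0.4408, -0.1481, 0.0665]
orientation: [-179.9, 0.0, -89.1]
force: [-0.8, 0.2, -1.6]
opening: 0.0216
```

servo_tool([
  [2,0,0,0,0,0],
  [2,0,0,0,0,0],
  [1,0,0,0,0,0],
  [0,0,0,0,0,0],
  [0,0,0,0,0,0],
])

```text
clock: 21.58
tool_pos: [0.4439, -0.1485, 0.0657]
orientation: [179.8, 0.0, -89.1]
force: [-6.0, 0.9, 0.7]
opening: 0.0215
```

servo_tool([
  [0,-3,0,0,0,0],
  [0,-3,0,0,0,0],
  [0,-3,0,0,0,0],
  [0,-2,0,0,0,0],
  [0,0,0,0,0,0],
])

```text
clock: 22.0
tool_pos: [0.4441, -0.1595, 0.0655]
orientation: [179.9, 0.0, -89.1]
force: [-4.9, 0.2, -2.8]
opening: 0.0217
```

servo_tool([
  [0,-1,0,0,0,0],
  [0,-1,0,0,0,0],
  [0,0,0,0,0,0],
])

```text
clock: 22.25
tool_pos: [0.4443, -0.1604, 0.0656]
orientation: [179.9, 0.1, -89.1]
force: [-6.8, 9.1, 1.4]
opening: 0.0219
```

servo_tool([
  [0,-1,0,0,0,0],
  [0,0,0,0,0,0],
])

```text
clock: 22.42
tool_pos: [0.4444, -0.1606, 0.0657]
orientation: [179.9, 0.1, -89.2]
force: [-8.0, 17.0, 3.8]
opening: 0.0218
```

servo_tool([
  [0,0.7,-1,0,0,0],
  [0,0,0,0,0,0],
  [0,0,0,0,0,0],
])

```text
clock: 22.67
tool_pos: [0.4443, -0.1604, 0.0651]
orientation: [179.9, 0.1, -89.1]
force: [-8.1, 13.5, 8.8]
opening: 0.0223
```

servo_tool([
  [0,0,0,0,0,0],
  [0,0,0,0,0,0],
  [0,0,0,0,0,0],
  [0,0,0,0,0,0],
], fingers=45)

```text
clock: 23.0
tool_pos: [0.4467, -0.1617, 0.0655]
orientation: [-179.9, -0.0, -89.1]
force: [-0.2, 0.6, -0.4]
opening: 0.0418
```

servo_tool([
  [0,0,15,0,0,0],
  [0,0,30,0,0,0],
  [0,0,30,0,0,0],
  [0,0,30,0,0,0],
  [0,0,20,0,0,0],
])

```text
clock: 23.42
tool_pos: [0.4469, -0.162, 0.1933]
orientation: [-179.8, -0.0, -89.1]
force: [0.7, 0.8, -0.3]
opening: 0.0449
```

servo_tool([
  [7,29,0,0,0,6.96],
  [7,29,0,0,0,6.96],
  [7,29,0,0,0,6.96],
  [7,29,0,0,0,6.96],
  [7,29,0,0,0,6.96],
], fingers=60)

```text
clock: 23.83
tool_pos: [0.4812, -0.0153, 0.1906]
orientation: [-179.9, -0.0, -54.0]
force: [1.2, -0.3, 0.8]
opening: 0.0599
```

servo_tool([
  [7,29,0,0,0,6.96],
  [7,29,0,0,0,6.96],
  [7,29,0,0,0,6.96],
  [7,29,0,0,0,6.96],
  [7,29,0,0,0,6.96],
])

```text
clock: 24.25
tool_pos: [0.5162, 0.1301, 0.1904]
orientation: [-179.9, -0.1, -19.1]
force: [0.9, -0.9, 0.7]
opening: 0.0597
```

servo_tool([
  [7,29,0,0,0,6.96],
  [7,29,0,0,0,6.96],
  [7,29,0,0,0,6.96],
  [7,29,0,0,0,6.96],
  [7,29,0,0,0,6.96],
])

```text
clock: 24.67
tool_pos: [0.5512, 0.2751, 0.1902]
orientation: [-180.0, -0.1, 15.7]
force: [1.2, -0.4, -0.1]
opening: 0.0599
```

servo_tool([
  [0,0,0,0,0,0],
  [0,0,0,0,0,0],
])

```text
clock: 24.83
tool_pos: [0.5509, 0.2749, 0.1894]
orientation: [180.0, 0.0, 15.4]
force: [-0.5, -0.2, -0.7]
opening: 0.0605
```

servo_tool([
  [1,1,-10,0,0,0],
  [0,0,-20,0,0,0],
  [0,0,-17,0,0,0],
  [0,0,-2,0,0,0],
  [0,0,0,0,0,0],
])

```text
clock: 25.25
tool_pos: [0.5509, 0.273, 0.1399]
orientation: [179.9, 0.1, 15.2]
force: [0.6, 0.7, -0.1]
opening: 0.06
```

servo_tool([
  [0,0,0,0,0,0],
  [0,0,0,0,0,0],
  [0,0,0,0,0,0],
  [0,0,0,0,0,0],
  [0,0,0,0,0,0],
], fingers=20)

```text
clock: 25.67
tool_pos: [0.5516, 0.2753, 0.1418]
orientation: [-179.9, -0.1, 15.3]
force: [-10.8, 17.7, 1.8]
opening: 0.0325
```

servo_tool([
  [-0.6,1.2,0,0,0,0],
  [0,0,0,0,0,0],
  [0,0,0,0,0,0],
])

```text
clock: 25.92
tool_pos: [0.5514, 0.2757, 0.1418]
orientation: [-180.0, -0.1, 15.3]
force: [1.8, -2.0, 3.6]
opening: 0.0319
```

servo_tool([
  [0,0,0,0,0,-6.9],
  [0,0,0,0,0,-6.9],
  [0,0,0,0,0,-6.9],
  [0,0,0,0,0,-6.9],
  [0,0,0,0,0,-6.9],
])

```text
clock: 26.33
tool_pos: [0.5514, 0.2757, 0.1418]
orientation: [-180.0, -0.1, -19.5]
force: [1.7, -1.3, 3.6]
opening: 0.0319
```

servo_tool([
  [0,0,0,0,0,-6.9],
  [0,0,0,0,0,-6.9],
  [0,0,0,0,0,-6.9],
  [0,0,0,0,0,-6.9],
  [0,0,0,0,0,-6.9],
])

```text
clock: 26.75
tool_pos: [0.5515, 0.2758, 0.1418]
orientation: [-179.9, -0.0, -54.0]
force: [1.1, -1.4, 3.2]
opening: 0.0319
```

servo_tool([
  [0,0,0,0,0,-6.9],
  [0,0,0,0,0,-6.9],
  [0,0,0,0,0,-6.9],
  [0,0,0,0,0,-6.9],
  [0,0,0,0,0,-6.9],
])

```text
clock: 27.17
tool_pos: [0.5515, 0.2758, 0.1418]
orientation: [-179.9, 0.0, -88.5]
force: [2.2, -0.4, 3.9]
opening: 0.0318
```

servo_tool([
  [0,0,0,0,0,-6.9],
  [0,0,0,0,0,-6.9],
  [0,0,0,0,0,-6.9],
  [0,0,0,0,0,-6.9],
  [0,0,0,0,0,-6.9],
])

```text
clock: 27.58
tool_pos: [0.5516, 0.2758, 0.1418]
orientation: [-179.9, 0.1, -123.0]
force: [2.3, -1.1, 3.7]
opening: 0.0321
```

servo_tool([
  [0,0,0,0,0,-6.9],
  [0,0,0,0,0,-6.9],
  [0,0,0,0,0,-6.9],
  [0,0,0,0,0,-6.9],
  [0,0,0,0,0,-6.9],
])

```text
clock: 28.0
tool_pos: [0.5516, 0.2757, 0.1418]
orientation: [-180.0, 0.1, -157.5]
force: [2.7, -0.4, 3.4]
opening: 0.0321
```

servo_tool([
  [0,0,0,0,0,-6.9],
  [0,0,0,0,0,-0.6],
  [0,0,0,0,0,0],
  [0,0,0,0,0,0],
])

```text
clock: 28.33
tool_pos: [0.5516, 0.2757, 0.1418]
orientation: [-180.0, 0.1, -164.4]
force: [4.1, -1.5, 4.9]
opening: 0.0319
```

```bash
python3 - <<'E'
from look import *
c,p=go("w7"); print(bluerect(c,p,.470,.2546,.092))
E
```

```text
28.3333 [ 4.470e+01  1.880e+01 -1.360e+01  1.000e-01 -5.750e+01 -1.192e+02] [0.5516 0.2757 0.1418] [-1.8000e+02  9.0000e-02 -1.6444e+02] [ 4.1 -1.5  4.9] 0.03189326180007085
(array([0.46989828, 0.25380869]), array([49.78052902, 49.76791763]), 16.606979370117188)
```

servo_tool([
  [0,0,0,0,0,0],
  [0,0,0,0,0,0],
  [0,0,0,0,0,0],
  [0,0,25,0,0,0],
  [0,0,25,0,0,0],
], fingers=50)

```text
clock: 28.8
tool_pos: [0.5493, 0.2748, 0.1894]
orientation: [-179.9, -0.3, -164.6]
force: [0.6, 0.5, 0.8]
opening: 0.0495
```

servo_tool([
  [-27,-7,0,0,0,0],
  [-27,-7,0,0,0,0],
  [-27,-8,0,0,0,0],
  [0,0,0,0,0,0],
  [0,0,0,0,0,0],
])

```text
clock: 29.22
tool_pos: [0.4684, 0.2533, 0.1913]
orientation: [180.0, -0.0, -164.6]
force: [1.5, 1.1, 0.7]
opening: 0.0502
```

servo_tool([
  [0,0,-30,0,0,0],
  [0,0,-20,0,0,0],
  [0,0,0,0,0,0],
  [0,0,0,0,0,0],
])

```text
clock: 29.55
tool_pos: [0.4698, 0.2533, 0.1402]
orientation: [-179.9, -0.1, -164.7]
force: [0.7, 0.3, 0.6]
opening: 0.0497
```

servo_tool([
  [0.5,0.5,-20,0,0,0],
  [0,0,-20,0,0,0],
  [0,0,-4,0,0,0],
  [0,0,0,0,0,0],
])

```text
clock: 29.88
tool_pos: [0.4705, 0.2539, 0.0969]
orientation: [-179.9, -0.1, -164.7]
force: [-0.9, 0.2, 0.4]
opening: 0.0498
```

servo_tool([
  [0,0,0,0,0,0],
  [0,0,0,0,0,0],
  [0,0,0,0,0,0],
  [0,0,0,0,0,0],
  [0,0,0,0,0,0],
], fingers=10)

```text
clock: 30.3
tool_pos: [0.4706, 0.2543, 0.0978]
orientation: [180.0, 0.1, -164.7]
force: [0.7, -0.5, 0.8]
opening: 0.0222
```

servo_tool([
  [0,0,12,0,0,0],
  [0,0,30,0,0,0],
  [0,0,35,0,0,0],
  [0,0,35,0,0,0],
  [0,0,0,0,0,0],
])

```text
clock: 30.72
tool_pos: [0.4733, 0.2561, 0.2164]
orientation: [179.8, 0.6, -164.6]
force: [1.7, 1.4, -1.5]
opening: 0.0216
```

```bash
python3 - <<'E'
from h import *
ims=[]
for n in("scene","side"):
    p,_=viewer.snapshot(n); ims.append(cv2.resize(p[120:290,200:340,::-1],None,fx=2.8,fy=2.8))
cv2.imwrite("pics/s8.png",np.hstack(ims))
E
```

```text
(no output)
```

View pics/s8.png

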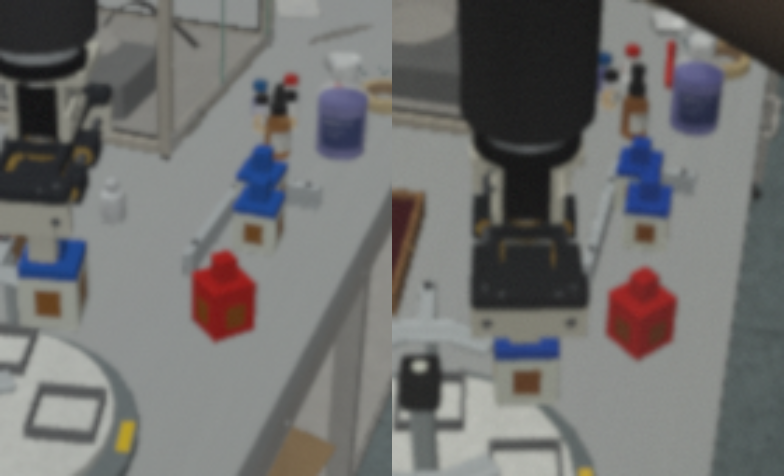

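```bash
python3 - <<'E'
from h import *
for n,off,q in (("scene",0,[(262,153),(262,186)]),("side",392,[(642,147),(650,180)])):
    c=viewer.calibration(n)
    for u,v in q: print(n,onplane(c,(200+(u-off)/2.8,120+v/2.8),.086)[0])
E
```

```text
scene [ 0.44033326 -0.1960175   0.086     ]
scene [ 0.41479243 -0.12237133  0.086     ]
side [ 0.43983752 -0.20110569  0.086     ]
side [ 0.42120529 -0.13865746  0.086     ]
```

servo_tool([
  [-2,-20,0,0,0,6.3],
  [-6,-31,0,0,0,6.3],
  [-6,-31,0,0,0,6.3],
  [-6,-31,0,0,0,6.3],
  [-6,-31,0,0,0,6.3],
])

```text
clock: 31.23
tool_pos: [0.4428, 0.1084, 0.2075]
orientation: [179.9, -0.2, -132.8]
force: [0.7, -0.5, -1.6]
opening: 0.0219
```

servo_tool([
  [0,-22,0,0,0,6.2],
  [0,-22,0,0,0,6.2],
  [0,-22,0,0,0,6.2],
  [0,-22,0,0,0,6.2],
  [0,-22,0,0,0,6.2],
])

```text
clock: 31.65
tool_pos: [0.4431, -0.0012, 0.2077]
orientation: [179.9, -0.1, -101.9]
force: [-0.5, -0.0, -1.3]
opening: 0.0214
```

servo_tool([
  [0,-22,0,0,0,6.2],
  [0,-17,0,0,0,6],
  [0,0,0,0,0,0],
  [0,0,0,0,0,0],
])

```text
clock: 31.98
tool_pos: [0.4434, -0.0397, 0.2078]
orientation: [179.9, -0.0, -90.2]
force: [-0.1, -0.5, -2.1]
opening: 0.0219
```

```bash
python3 look.py w9
```

```text
31.9833 [ 20.4  -0.8 -28.3  -0.  -62.6 -20.5] [ 0.4434 -0.0397  0.2078] [ 1.7986e+02 -2.0000e-02 -9.0150e+01] [-0.1 -0.5 -2.1] 0.021877111178354468
```

View pics/w9.png

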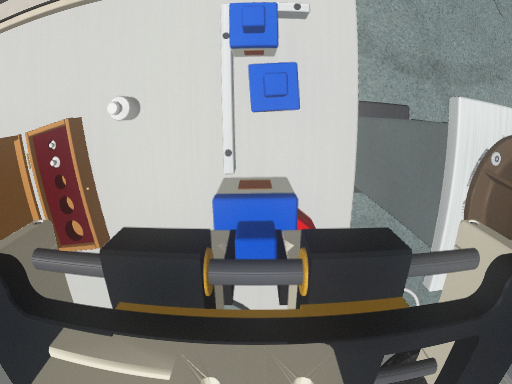

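```bash
python3 - <<'E'
from h import *
D=np.load("w9.npz",allow_pickle=True);p=D['p'];c=D['c'].item()
print(bluerect(c,p,.445,-.225,.06,.038),bluerect(c,p,.420,-.143,.06,.045))
t=topview(c,p,.03,.38,.50,-.26,-.04,.3);cv2.imwrite("pics/t9.png",t[:,:,::-1])
E
```

```text
(array([ 0.445625, -0.210875]), array([50. , 47.5]), -0.0) (array([ 0.42487885, -0.14203078]), array([50.15284348, 50.13463211]), 3.7585525512695312)
```

servo_tool([
  [0,-8,-30,0,0,0.9],
  [0,-3,-35,0,0,0],
  [0,0,-35,0,0,0],
  [0,0,-20,0,0,0],
  [0,0,-14,0,0,0],
])

```text
clock: 32.45
tool_pos: [0.4425, -0.0497, 0.0724]
orientation: [179.8, -0.0, -89.2]
force: [-2.5, 0.6, -0.5]
opening: 0.0217
```

servo_tool([
  [0,0,0,0,0,0],
  [0,0,0,0,0,0],
])

```text
clock: 32.62
tool_pos: [0.4428, -0.0497, 0.0741]
orientation: [179.8, -0.1, -89.1]
force: [-4.1, -0.2, -3.1]
opening: 0.0222
```

servo_tool([
  [-4,0,0,0,0,0],
  [0,0,-4,0,0,0],
  [0,0,-3,0,0,0],
  [0,0,-1,0,0,0],
  [0,0,0,0,0,0],
])

```text
clock: 33.03
tool_pos: [0.4407, -0.0498, 0.0673]
orientation: [-179.9, 0.0, -89.1]
force: [0.2, -0.3, -2.3]
opening: 0.0218
```

servo_tool([
  [0,0,-0.8,0,0,0],
  [0,0,0,0,0,0],
  [0,0,0,0,0,0],
])

```text
clock: 33.28
tool_pos: [0.4405, -0.0499, 0.0664]
orientation: [-180.0, 0.0, -89.1]
force: [0.4, -0.2, -2.7]
opening: 0.0215
```

servo_tool([
  [0,0,-0.5,0,0,0],
  [0,0,0,0,0,0],
  [0,0,0,0,0,0],
  [0,0,0,0,0,0],
], fingers=45)

```text
clock: 33.62
tool_pos: [0.4405, -0.0499, 0.0659]
orientation: [-180.0, 0.0, -89.1]
force: [0.3, -0.2, -0.5]
opening: 0.0419
```

servo_tool([
  [0,0,15,0,0,0],
  [0,0,30,0,0,0],
  [-5,-30,0,0,0,3],
  [-5,-32,0,0,0,0],
  [-5,-30,0,0,0,0],
])

```text
clock: 34.03
tool_pos: [0.4256, -0.1425, 0.1115]
orientation: [-179.9, 0.0, -85.9]
force: [0.4, -0.6, -0.0]
opening: 0.0452
```

servo_tool([
  [0,0,0,0,0,0],
  [0,0,0,0,0,0],
])

```text
clock: 34.2
tool_pos: [0.425, -0.1431, 0.1108]
orientation: [-180.0, -0.0, -86.2]
force: [-0.5, -0.1, 0.1]
opening: 0.045
```

Grip it at TCP z ≈ 0.065, raise slightly and turn −3°.

servo_tool([
  [0,1,-20,0,0,0],
  [0,0,-20,0,0,0],
  [0,0,-5,0,0,0],
  [0,0,0,0,0,0],
])

```text
clock: 34.53
tool_pos: [0.4244, -0.1404, 0.0646]
orientation: [179.8, -0.0, -86.0]
force: [0.1, -0.3, 0.2]
opening: 0.045
```

servo_tool([
  [0,0,0,0,0,0],
  [0,0,0,0,0,0],
  [0,0,0,0,0,0],
  [0,0,0,0,0,0],
], fingers=10)

```text
clock: 34.87
tool_pos: [0.4259, -0.1407, 0.0665]
orientation: [-179.9, 0.0, -86.1]
force: [-0.9, -0.5, -0.9]
opening: 0.0237
```

servo_tool([
  [0,0,2,0,0,-3],
  [5,0,0,0,0,0],
  [5,0,0,0,0,0],
  [4,0,0,0,0,0],
  [0,0,0,0,0,0],
])

```text
clock: 35.28
tool_pos: [0.4407, -0.1409, 0.0678]
orientation: [-180.0, -0.0, -89.0]
force: [0.4, 0.7, -0.7]
opening: 0.0216
```

servo_tool([
  [2,0,-1,0,0,0],
  [2,0,0,0,0,0],
  [1,0,0,0,0,0],
  [0,0,0,0,0,0],
])

```text
clock: 35.62
tool_pos: [0.4445, -0.1409, 0.0666]
orientation: [180.0, 0.0, -89.1]
force: [-0.3, -0.2, -2.3]
opening: 0.0217
```

servo_tool([
  [0,-5,0,0,0,0],
  [0,-5,0,0,0,0],
  [0,-5,0,0,0,0],
  [0,-3,0,0,0,0],
  [0,0,0,0,0,0],
])

```text
clock: 36.03
tool_pos: [0.4444, -0.1591, 0.0668]
orientation: [-180.0, 0.1, -89.2]
force: [0.8, 3.0, -0.3]
opening: 0.0219
```

servo_tool([
  [0,-1,0,0,0,0],
  [0,0,0,0,0,0],
])

```text
clock: 36.2
tool_pos: [0.4445, -0.1593, 0.0669]
orientation: [-180.0, 0.1, -89.1]
force: [-0.2, 9.4, 2.2]
opening: 0.0216
```

Butted in y; now press to the back bar, lower and release.

servo_tool([
  [1,0,0,0,0,0],
  [1,0,0,0,0,0],
  [0,0,0,0,0,0],
])

```text
clock: 36.45
tool_pos: [0.445, -0.1593, 0.0666]
orientation: [179.9, 0.1, -89.1]
force: [-4.5, 9.0, 4.9]
opening: 0.0216
```

servo_tool([
  [0.5,0,-1,0,0,0],
  [0,0,0,0,0,0],
  [0,0,0,0,0,0],
])

```text
clock: 36.7
tool_pos: [0.4451, -0.1593, 0.0664]
orientation: [179.8, 0.1, -89.1]
force: [-9.4, 12.3, 18.7]
opening: 0.0219
```

servo_tool([
  [0,0,0,0,0,0],
  [0,0,0,0,0,0],
  [0,0,0,0,0,0],
  [0,0,0,0,0,0],
], fingers=45)

```text
clock: 37.03
tool_pos: [0.4471, -0.1602, 0.0658]
orientation: [-180.0, -0.0, -89.1]
force: [-0.6, 0.0, -0.1]
opening: 0.0418
```

servo_tool([
  [0,0,15,0,0,0],
  [0,0,30,0,0,0],
  [-2,35,0,0,0,0],
  [-2,38,0,0,0,0],
  [-2,38,0,0,0,0],
])

```text
clock: 37.45
tool_pos: [0.441, -0.0483, 0.1112]
orientation: [-179.9, 0.0, -89.2]
force: [1.9, 0.3, -1.4]
opening: 0.0449
```

servo_tool([
  [0,0,0,0,0,0],
  [0,0,0,0,0,0],
])

```text
clock: 37.62
tool_pos: [0.4412, -0.0472, 0.111]
orientation: [-180.0, 0.0, -88.8]
force: [0.2, -0.4, 1.0]
opening: 0.0451
```

```bash
python3 - <<'E'
from look import *
c,p=go("w10")
print(bluerect(c,p,.4445,-.160,.06,.0253),bluerect(c,p,.44,-.05,.06,.045))
t=topview(c,p,.06,.38,.50,-.26,-.06,.3);cv2.imwrite("pics/t10.png",cv2.resize(t[:,:,::-1],None,fx=1.15,fy=1.15))
E
```

```text
37.6167 [ 19.5   5.2 -36.6   0.  -48.2 -18.4] [ 0.4412 -0.0472  0.111 ] [-1.7996e+02  1.0000e-02 -8.8840e+01] [ 0.2 -0.4  1. ] 0.045050909225077596
(array([ 0.4443  , -0.160075]), array([50.24999237, 50.49999237]), -0.0) (array([ 0.44152597, -0.05185046]), array([49.77444839, 50.94730759]), 1.1017074584960938)
```

View pics/t10.png

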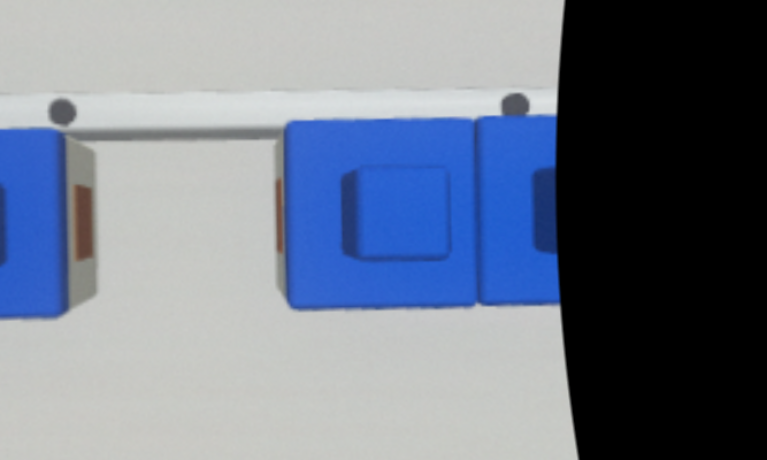

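servo_tool([
  [0,-3.5,-20,0,0,-0.3],
  [0,0,-20,0,0,0],
  [0,0,-4.5,0,0,0],
  [0,0,0,0,0,0],
])

```text
clock: 38.0
tool_pos: [0.4397, -0.0538, 0.065]
orientation: [179.8, -0.1, -89.5]
force: [-0.3, 0.5, 0.2]
opening: 0.0449
```

servo_tool([
  [0,0,0,0,0,0],
  [0,0,0,0,0,0],
  [0,0,0,0,0,0],
  [0,0,0,0,0,0],
], fingers=10)

```text
clock: 38.33
tool_pos: [0.4415, -0.0524, 0.0671]
orientation: [-179.9, 0.0, -89.4]
force: [-0.4, 0.9, 0.0]
opening: 0.0239
```

servo_tool([
  [-1,0,2,0,0,0],
  [0,-15,0,0,0,0],
  [0,-20,0,0,0,0],
  [0,-10,0,0,0,0],
  [0,0,0,0,0,0],
])

```text
clock: 38.75
tool_pos: [0.4395, -0.0986, 0.0684]
orientation: [180.0, -0.0, -89.5]
force: [-1.1, -0.2, -2.0]
opening: 0.0219
```

servo_tool([
  [2,-2,-1,0,0,0.3],
  [2,-3,0,0,0,0],
  [1.5,-2,0,0,0,0],
  [0,0,0,0,0,0],
])

```text
clock: 39.08
tool_pos: [0.4439, -0.1039, 0.0674]
orientation: [179.8, 0.0, -89.1]
force: [-8.0, 6.1, 12.3]
opening: 0.0214
```

servo_tool([
  [0,-1.5,0,0,0,0],
  [0,-1.5,0,0,0,0],
  [0,0,0,0,0,0],
])

```text
clock: 39.33
tool_pos: [0.4439, -0.1065, 0.0677]
orientation: [179.8, 0.0, -89.1]
force: [-9.4, 9.5, 15.4]
opening: 0.0218
```

servo_tool([
  [0,-1,0,0,0,0],
  [0,0,0,0,0,0],
])

```text
clock: 39.5
tool_pos: [0.4439, -0.1075, 0.0678]
orientation: [179.9, 0.0, -89.1]
force: [-10.2, 10.0, 17.1]
opening: 0.0218
```

servo_tool([
  [-0.5,0,1.2,0,0,0],
  [0,0,0,0,0,0],
  [0,0,0,0,0,0],
])

```text
clock: 39.75
tool_pos: [0.4439, -0.1082, 0.0682]
orientation: [179.9, -0.0, -89.1]
force: [-4.9, 1.1, -0.5]
opening: 0.0216
```

servo_tool([
  [0,-1,0,0,0,0],
  [0,0,0,0,0,0],
])

```text
clock: 39.92
tool_pos: [0.4439, -0.1094, 0.068]
orientation: [179.9, 0.0, -89.1]
force: [-4.6, 3.7, -0.7]
opening: 0.0215
```

servo_tool([
  [0,-1,0,0,0,0],
  [0,0,0,0,0,0],
])

```text
clock: 40.08
tool_pos: [0.444, -0.1104, 0.068]
orientation: [179.9, 0.0, -89.1]
force: [-5.4, 3.0, -0.7]
opening: 0.0215
```

servo_tool([
  [0,-1,0,0,0,0],
  [0,0,0,0,0,0],
])

```text
clock: 40.25
tool_pos: [0.4439, -0.1114, 0.068]
orientation: [179.9, 0.0, -89.1]
force: [-4.7, 3.6, -0.7]
opening: 0.022
```

servo_tool([
  [0,-0.7,0,0,0,0],
  [0,0,0,0,0,0],
])

```text
clock: 40.42
tool_pos: [0.444, -0.1121, 0.068]
orientation: [179.9, 0.0, -89.1]
force: [-5.4, 2.4, -0.1]
opening: 0.0219
```

```bash
python3 - <<'E'
from look import *
c,p=go("w11")
t=topview(c,p,.06,.39,.49,-.26,-.08,.25);cv2.imwrite("pics/t11.png",t[:,:,::-1]);print(t.shape)
E
```

```text
40.4167 [ 10.6  10.2 -37.8  -0.  -42.1  -9.6] [ 0.444  -0.1121  0.068 ] [ 1.7989e+02  1.0000e-02 -8.9100e+01] [-5.4  2.4 -0.1] 0.02194739464832319
(400, 720, 3)
```

View pics/t11.png

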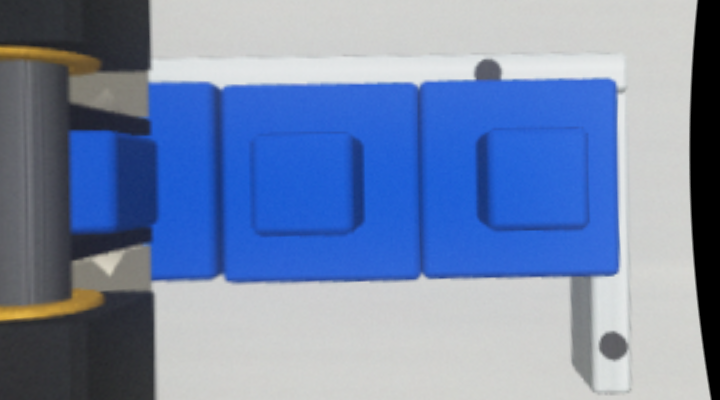

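servo_tool([
  [0.5,-0.7,-1,0,0,0],
  [0,0,-0.6,0,0,0],
  [0,0,0,0,0,0],
])

```text
clock: 40.72
tool_pos: [0.4441, -0.1126, 0.0678]
orientation: [179.9, 0.0, -89.1]
force: [-13.1, 9.2, 23.3]
opening: 0.0217
```

servo_tool([
  [0,0,0,0,0,0],
  [0,0,0,0,0,0],
  [0,0,0,0,0,0],
  [0,0,0,0,0,0],
], fingers=45)

```text
clock: 41.05
tool_pos: [0.4464, -0.1128, 0.0671]
orientation: [-179.9, -0.0, -89.1]
force: [-0.2, -0.6, 0.1]
opening: 0.0423
```

servo_tool([
  [0,0,15,0,0,0],
  [0,0,25,0,0,0],
  [0,25,0,0,0,0],
  [0,25,0,0,0,0],
  [0,0,0,0,0,0],
])

```text
clock: 41.47
tool_pos: [0.4466, -0.0606, 0.1076]
orientation: [-179.8, 0.0, -89.0]
force: [-0.6, -0.7, -0.3]
opening: 0.0452
```

```bash
python3 - <<'E'
from look import *
c,p=go("w12")
t=topview(c,p,.06,.39,.49,-.26,-.07,.25)
g=t.astype(int);m=((g[:,:,2]>g[:,:,0]+50)&(g[:,:,2]>70))
for y in (-.10,-.12,-.15,-.17,-.20,-.22):
    k=int((-.07-y)/.00025); r=np.flatnonzero(m[:,k]); 
    if len(r): print(y,"x top edge",.49-r[0]*.00025,"bottom",.49-(r[-1]+1)*.00025, "bar face x",.4715-.0122*(y+.235))
cv2.imwrite("pics/t12.png",t[:,:,::-1])
E
```

```text
41.4667 [ 17.5   6.  -36.2   0.  -47.6 -16.5] [ 0.4466 -0.0606  0.1076] [-1.7984e+02  4.0000e-02 -8.9020e+01] [-0.6 -0.7 -0.3] 0.04524277763636926
-0.1 x top edge 0.46825 bottom 0.419 bar face x 0.46985299999999997
-0.12 x top edge 0.469 bottom 0.41925 bar face x 0.470097
-0.15 x top edge 0.469 bottom 0.4195 bar face x 0.47046299999999996
-0.17 x top edge 0.4695 bottom 0.41974999999999996 bar face x 0.470707
-0.2 x top edge 0.47025 bottom 0.4205 bar face x 0.47107299999999996
```

View pics/t12.png

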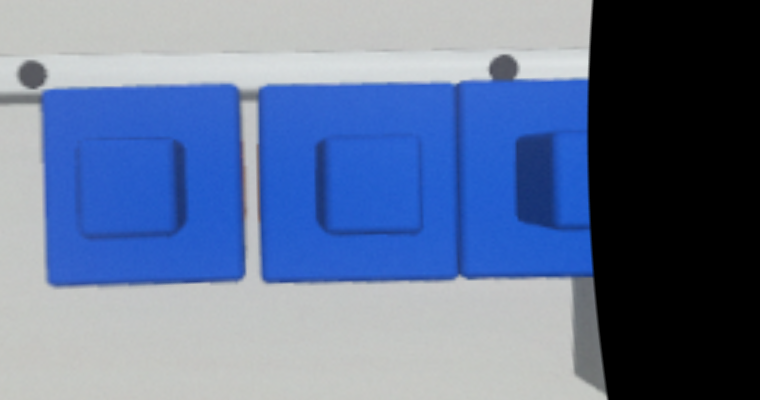

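servo_tool([
  [-1,-22,0,0,0,0],
  [-1.5,-23,0,0,0,0.3],
  [0,0,-20,0,0,0],
  [0,0,-19,0,0,0],
  [0,0,0,0,0,0],
])

```text
clock: 41.93
tool_pos: [0.4408, -0.1088, 0.0651]
orientation: [179.7, -0.0, -88.9]
force: [-0.5, 0.3, -1.8]
opening: 0.0448
```

servo_tool([
  [0,0,-1,0,0,0],
  [0,0,0,0,0,0],
  [0,0,0,0,0,0],
  [0,0,0,0,0,0],
], fingers=10)

```text
clock: 42.27
tool_pos: [0.4436, -0.1076, 0.0677]
orientation: [-179.9, 0.0, -88.7]
force: [-0.1, -0.5, -0.4]
opening: 0.0241
```

servo_tool([
  [-1.5,0,2,0,0,0],
  [0,0,0,0,0,0],
  [0,0,0,0,0,0],
])

```text
clock: 42.52
tool_pos: [0.4413, -0.1077, 0.0692]
orientation: [-180.0, 0.0, -88.8]
force: [-0.2, -0.3, -1.3]
opening: 0.022
```

servo_tool([
  [0,-1.5,0,0,0,-0.3],
  [0,-1.5,0,0,0,0],
  [0,0,0,0,0,0],
])

```text
clock: 42.77
tool_pos: [0.4413, -0.111, 0.0688]
orientation: [180.0, -0.0, -89.1]
force: [-0.3, 0.0, -0.8]
opening: 0.022
```

servo_tool([
  [0,-1,0,0,0,0],
  [0,0,0,0,0,0],
])

```text
clock: 42.93
tool_pos: [0.4413, -0.1119, 0.0688]
orientation: [180.0, -0.0, -89.1]
force: [0.8, -0.2, -1.5]
opening: 0.0215
```

servo_tool([
  [0,-1,0,0,0,0],
  [0,0,0,0,0,0],
])

```text
clock: 43.1
tool_pos: [0.4415, -0.1124, 0.0689]
orientation: [-180.0, 0.1, -89.1]
force: [0.6, 4.4, -1.5]
opening: 0.0217
```

Contact. Now one more in y, then press x, lower and release.

servo_tool([
  [0,-0.5,0,0,0,0],
  [1.5,0,0,0,0,0],
  [1.5,0,0,0,0,0],
  [0,0,0,0,0,0],
])

```text
clock: 43.43
tool_pos: [0.4431, -0.1125, 0.0684]
orientation: [179.9, 0.1, -89.1]
force: [-4.2, 9.4, 0.6]
opening: 0.0219
```

servo_tool([
  [0.7,-0.3,0,0,0,0],
  [0,0,-1.5,0,0,0],
  [0,0,0,0,0,0],
])

```text
clock: 43.68
tool_pos: [0.4438, -0.1126, 0.068]
orientation: [179.9, 0.1, -89.1]
force: [-10.1, 13.3, 17.9]
opening: 0.0219
```

servo_tool([
  [0,0,0,0,0,0],
  [0,0,0,0,0,0],
  [0,0,0,0,0,0],
  [0,0,0,0,0,0],
], fingers=45)

```text
clock: 44.02
tool_pos: [0.4453, -0.1137, 0.0674]
orientation: [-180.0, -0.0, -89.1]
force: [-0.6, 0.3, -0.8]
opening: 0.0416
```

servo_tool([
  [0,0,15,0,0,0],
  [0,0,30,0,0,0],
  [0,35,30,0,0,0],
  [0,35,30,0,0,0],
  [0,0,0,0,0,0],
])

```text
clock: 44.43
tool_pos: [0.4486, -0.0472, 0.1719]
orientation: [-179.5, 0.1, -88.9]
force: [0.4, -0.6, 0.3]
opening: 0.045
```

```bash
python3 - <<'E'
from look import *
c,p=go("w13")
t=topview(c,p,.06,.39,.49,-.26,-.07,.25)
cv2.imwrite("pics/t13.png",t[:,:,::-1])
E
```

```text
44.4333 [ 19.2   1.4 -31.4   0.1 -56.8 -18.2] [ 0.4486 -0.0472  0.1719] [-1.7948e+02  7.0000e-02 -8.8940e+01] [ 0.4 -0.6  0.3] 0.04501556726387392
```

View pics/t13.png

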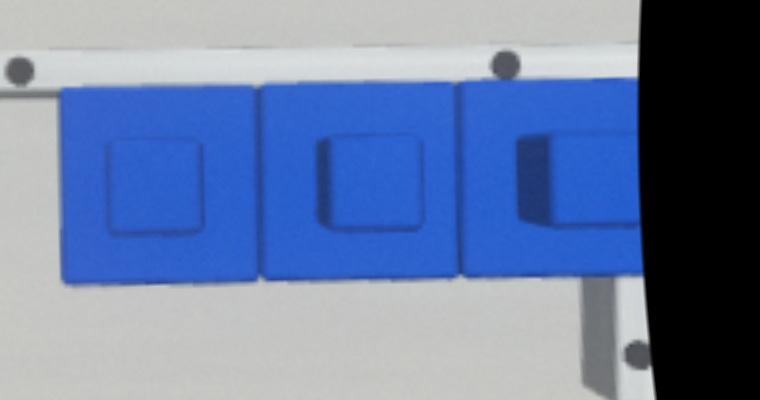

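servo_tool([
  [11,34,5,0,0,1.6],
  [11,36,5,0,0,1.6],
  [11,36,5,0,0,1.6],
  [11,36,5,0,0,1.6],
  [11,36,2,0,0,1.6],
], fingers=60)

```text
clock: 44.9
tool_pos: [0.5004, 0.1288, 0.1885]
orientation: [180.0, -0.0, -81.0]
force: [1.2, -1.6, 0.4]
opening: 0.0605
```

servo_tool([
  [12,36,0,0,0,1.6],
  [12,36,0,0,0,1.6],
  [12,36,0,0,0,1.6],
  [12,37,0,0,0,1.5],
  [0,0,0,0,0,0],
])

```text
clock: 45.32
tool_pos: [0.55, 0.2773, 0.1863]
orientation: [180.0, -0.1, -74.5]
force: [0.4, -0.4, 0.4]
opening: 0.0598
```

servo_tool([
  [0,0,0,0,0,0],
  [0,0,0,0,0,0],
])

```text
clock: 45.48
tool_pos: [0.5477, 0.2719, 0.187]
orientation: [179.9, -0.1, -74.8]
force: [-0.7, -0.1, 0.2]
opening: 0.0601
```

servo_tool([
  [3.5,4,-10,0,0,0],
  [0,0,-20,0,0,0],
  [0,0,-16,0,0,0],
  [0,0,0,0,0,0],
  [0,0,0,0,0,0],
])

```text
clock: 45.9
tool_pos: [0.5513, 0.2754, 0.1418]
orientation: [179.9, -0.1, -74.8]
force: [0.4, 0.4, 0.8]
opening: 0.0601
```

servo_tool([
  [0,0,0,0,0,0],
])

```text
clock: 45.98
tool_pos: [0.5521, 0.2763, 0.1434]
orientation: [-179.9, 0.0, -74.8]
force: [-1.0, -0.5, 0.1]
opening: 0.0602
```

servo_tool([
  [-0.5,0,-2,0,0,0.1],
  [0,0,0,0,0,0],
  [0,0,0,0,0,0],
  [0,0,0,0,0,0],
  [0,0,0,0,0,0],
], fingers=20)

```text
clock: 46.4
tool_pos: [0.5511, 0.2768, 0.141]
orientation: [-180.0, 0.0, -74.7]
force: [0.4, 1.1, 0.2]
opening: 0.032
```

servo_tool([
  [0,0,0,0,0,0],
  [0,0,0,0,0,6.9],
  [0,0,0,0,0,6.9],
  [0,0,0,0,0,6.9],
  [0,0,0,0,0,6.9],
])

```text
clock: 46.82
tool_pos: [0.5507, 0.2765, 0.1409]
orientation: [180.0, 0.0, -46.7]
force: [-2.4, -0.2, 3.8]
opening: 0.0316
```

servo_tool([
  [0,0,0,0,0,6.9],
  [0,0,0,0,0,6.9],
  [0,0,0,0,0,6.9],
  [0,0,0,0,0,6.9],
  [0,0,0,0,0,6.9],
])

```text
clock: 47.23
tool_pos: [0.5504, 0.2759, 0.1409]
orientation: [179.9, 0.1, -12.2]
force: [-3.2, -3.5, 5.0]
opening: 0.0319
```

servo_tool([
  [0,0,0,0,0,6.9],
  [0,0,0,0,0,6.9],
  [0,0,0,0,0,6.9],
  [0,0,0,0,0,6.9],
  [0,0,0,0,0,0],
])

```text
clock: 47.65
tool_pos: [0.5504, 0.2754, 0.1409]
orientation: [179.9, 0.1, 15.5]
force: [-2.8, -5.2, 4.6]
opening: 0.0319
```

servo_tool([
  [0,0,0,0,0,0.3],
  [0,0,0,0,0,0],
  [0,0,0,0,0,0],
])

```text
clock: 47.9
tool_pos: [0.5504, 0.2754, 0.141]
orientation: [179.9, 0.1, 15.3]
force: [-3.6, -4.7, 5.6]
opening: 0.0316
```

servo_tool([
  [0,0,0,0,0,0],
  [0,0,0,0,0,0],
  [0,0,0,0,0,0],
  [0,0,20,0,0,0],
  [0,0,30,0,0,0],
], fingers=60)

```text
clock: 48.32
tool_pos: [0.5495, 0.2758, 0.1879]
orientation: [179.9, 0.3, 15.3]
force: [0.6, 0.6, -0.2]
opening: 0.0574
```

servo_tool([
  [0,0,30,0,0,0],
  [-35,-10,20,0,0,0],
  [-38,-10,15,0,0,0],
  [-38,-10,15,0,0,0],
  [-38,-10,0,0,0,0],
])

```text
clock: 48.73
tool_pos: [0.4027, 0.2373, 0.2729]
orientation: [-179.9, -0.2, 15.3]
force: [-0.5, 1.8, 1.2]
opening: 0.0598
```

servo_tool([
  [-15,-5,0,0,0,0],
  [0,0,0,0,0,0],
  [0,0,0,0,0,0],
])

```text
clock: 48.98
tool_pos: [0.3873, 0.2321, 0.2713]
orientation: [-179.9, -0.1, 15.4]
force: [0.4, 0.1, 1.0]
opening: 0.0601
```

```bash
python3 - <<'E'
from look import *
c,p=go("w14")
s,_=viewer.snapshot("side")
cv2.imwrite("pics/f14.png",np.hstack([cv2.resize(p[:,:,::-1],(440,330)),cv2.resize(s[130:350,100:340,::-1],(360,330))]))
E
```

```text
48.9833 [ 56.1  -2.9 -21.9   0.  -70.9  49.3] [0.3873 0.2321 0.2713] [-1.799e+02 -1.200e-01  1.542e+01] [0.4 0.1 1. ] 0.06012363114586483
```

View pics/f14.png

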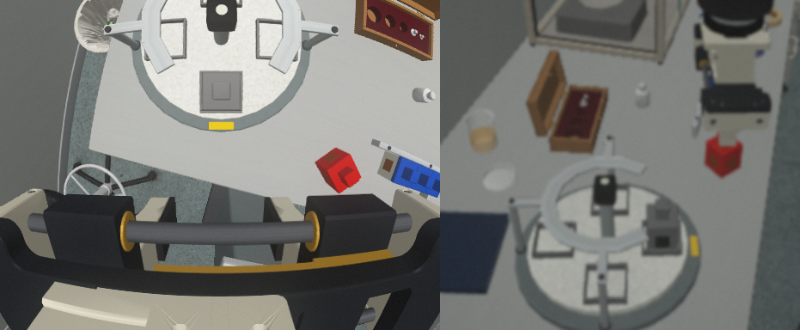

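```bash
python3 - <<'E'
from h import *
D=np.load("w14.npz",allow_pickle=True);p=D['p'];c=D['c'].item()
def rect(x,y,z,w,f):
    t=topview(c,p,z,x-w,x+w,y-w,y+w,.25);m=f(t).astype(np.uint8);m=cv2.morphologyEx(m,cv2.MORPH_OPEN,np.ones((5,5)))
    k=max(cv2.findContours(m,cv2.RETR_EXTERNAL,cv2.CHAIN_APPROX_NONE)[0],key=cv2.contourArea);r=cv2.minAreaRect(k)
    return x+w-r[0][1]*.00025,y+w-r[0][0]*.00025,np.array(r[1])*.25,-((r[2]+45)%90-45)
print("knob",rect(.552,.2765,.166,.03,lambda t:t.max(2)<85))
print("grey",rect(.470,.2546,.092,.035,lambda t:t.max(2)<135))
f=lambda t:(t[:,:,2].astype(int)>t[:,:,0].astype(int)+50)
print("row",rect(.444,-.16,.06,.085,f))
E
```

```text
knob (0.55425, 0.276625, array([55.5 , 59.75]), -0.0)
grey (0.46903347778320315, 0.2539177986145019, array([51.45493698, 53.97444534]), 14.316757202148438)
row (0.4448410568237305, -0.15460881805419924, array([ 50.49071503, 157.67642212]), 1.0633773803710938)
```

```bash
python3 -c "
from plant import ctrl
print(ctrl.close_job())"
```

```text
the job is handed in; nothing more can be done
None
```

The job is handed in: all three blue-topped cassettes stand upright in one closed row in the fence, and the grey cassette faces the gap, never lifted. The run took about 49 s of the 210 s.

**Mended on the way**
- The second cassette was knocked about 2–3 cm aside while I was at the carousel. I parked the third one by the bar and set the second back first.
- The third cassette slipped in the grip on its first placing and stood about 4 mm short, so I gripped it again and butted it.

**Last checks**
- **Row:** the last close wrist view, taken before the final turn of the carousel, showed it closed and along the back bar. Relative to the bar's slope, the second cassette was about 0.3 mm off the first. The first was pressed against the end stop with about 7–8 N, but I did not measure that joint afterwards. A wider view just before handing in still showed the row in place.
- **Grey cassette:** its bearing is 195.2° and the gap is at about 195.3°. Its own turn measured 14.3° against the stand's 15.3–15.4°, which is within the 3 mm play of its pocket.
- **Not touched:** I never went to the red look-alike, the bottles or the weight, and the gripper hangs clear of everything.

**Checks that failed or disagreed**
- The final knob-angle measurement failed because its mask took in too much.
- The final oblique view gave the row a length of 158 mm instead of 150. I put this down to the grip posts' parallax, because the close view showed no gaps.

I viewed 15 pictures, one over the budget of 14.

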